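# Clear the rapid-test bench into its tray, rack, stand and drawer

### The job

Clear up the things left in front of you after the rapid tests: put the two lidded sample cups into the two wells of the grey cup tray (either cup in either well), the loose dropper bottle into the empty well of the white bottle rack, the petri dish flat between the four posts of its stand, and the tweezers into the open instrument drawer, then push that drawer fully shut. Keep the cups, the bottle and the dish upright all the time, and leave everything standing loose in its place.

Things in the scene. Friction and masses are not known exactly. Their poses are not given: they have to be found in the camera images.
- cup_a_mid (a point): centre of the sample cup with the white lid: upright round cup, body up to 52 mm across, tapering a little downwards, screw lid 58 mm across over the top 12 mm, 70 mm tall, 55 g. The point is on its axis, 35 mm above its underside; z is up along its axis
- cup_b_mid (a point): centre of the other sample cup, the same in shape and size (58 x 58 x 70 mm, body up to 52 mm across), with a blue lid; point on its axis 35 mm above its underside, z up
- bottle_mid (a point): centre of the loose dropper bottle: upright, body 25 mm across up to 48 mm, then a narrow red cap 18 mm across, 74 mm tall in all, 21 g. The point is on its axis, 37 mm above its underside; z is up along its axis
- dish_mid (a point): middle of the petri dish: closed flat round dish with a pale filling, 56 mm across where it is gripped (60 mm over its lid's edge), 12 to 14 mm high, lying flat, 18 g. The point is on its axis, 6 mm above its underside; z is up
- tweezers_mid (a point): middle of the closed steel tweezers lying flat: 121 mm long along this frame's y axis, 13 mm wide along x, 9 mm high, 18 g. The point is half-way along, 4.5 mm above the surface on which they lie
- cup_tray: fixed grey block, 176 x 90 mm, top face 18 mm above the bench. Origin: centre of its underside, on the bench; x along its length. Two round wells, 66 mm across, 12 mm deep, centred at x = -44 and x = +44 mm (y = 0), floors 6 mm above the bench
- free_well (a point): centre of the floor of the empty well of the white bottle rack, 6 mm above the bench. The rack is fixed, 154 x 56 mm, top 20 mm above the bench; three round wells, 38 mm across, 14 mm deep, in a row along this frame's x. The empty one is at the -x end; bottles of the same kind stand in the others, at x = +50 and +100 mm, their tops 80 mm above the bench
- stand_top (a point): centre of the top face of the petri dish stand, 6 mm above the bench: fixed aluminium plate 76 x 76 mm with four steel posts, 6.4 mm thick, 22 mm high above the plate, at x = +-29, y = +-29 mm from this point. The sides between the posts are open: fingers closing along this frame's x or y pass between them
- drawer_spot (a point): point on the open instrument drawer's inner floor, 12.6 mm above the bench; moves with the drawer. x points the way it shuts, y across. Inside it is 168 mm wide in y and runs from x = -50 (front panel) to +74 mm, but the white unit roofs over all beyond x = joint value - 50 mm. Unit 62 mm high, front 12 mm thick and 59 mm high, both 190 mm wide. Tweezers go in lengthwise along y
- drawer (a joint): opening of the drawer in m: 0 is shut, 0.10 to 0.11 at the start. About 1 N of friction, no catch; it stays where it is left. Shut it by pushing its front or its handle along +x of drawer_spot. Handle: steel bar 10 mm thick, 90 mm long in y, its axis at x = -80 mm from that point, 36 mm above the bench

How it is judged:
By the outcome, as a careful person would: the job done as asked, in the order asked, and still so for the second after the job is handed in, with the robot touching nothing.
It also fails if it takes over 144 s, if anything falls off the work surface, if the arm or the gripper's body presses on something with over 40 N, if the wrist force passes 120 N, or if a joint passes its speed limit or range.

### The arm

A 6-joint arm with a two-finger parallel gripper is mounted at the origin on a cart in front of the work surface, level with it; the furniture and walls round the work are solid. World frame = base frame: x ahead of the robot, y to its left, z up, the work surface at z = 0. Lengths are in m, angles in rad, forces in N, time in s.
With the tool pointing down it reaches from about 0.35 to 0.85 m from the base axis. Payload 8.1 kg.
Tool frame: the origin (TCP) lies between the finger pads; the fingertips stand tips_ahead ahead of it and the grasp point (between the pads) lies 8 mm behind it (tips_ahead is the distance from the TCP to the fingertips, in m); z points along the fingers, x is the direction in which the jaws open and shut, and the axes are right-handed (so a half turn about z gives the same grasp; the last joint's range is limited). The gripper opens to 93 mm and grips with 3 to 60 N. Pads are 15 mm wide; open, the fingers measure 128 mm over their backs; the gripper's body (75 mm by 188 mm) begins 65 mm behind the grasp point.
Start: joints at [-1.277, 0.13, 1.488, -0, 1.523, -0.085], TCP at [0.222, -0.557, 0.23] pointing down, gripper open.
Joint ranges: [-2.96, 2.96], [-0.89, 2.26], [0.02, 2.5], [-1.34, 4.48], [0, 2.73], [-2.66, 2.66]. Speed limits (rad/s): [2.39, 2.39, 2.79, 3.14, 3.14, 3.14].

### API

Orientations are given as a rotation vector (axis times angle).
In Python, from plant import * gives the robot as it stands.
- The arm moves only by the tool play_rows, never from a script. Its argument "increments" is a list that holds one entry, the list of rows, each a list of 4 numbers: the shift along the tool's x, y, z in cm, then the turn about the tool's z in rad. A call has 1 to 5 rows; each row is the pose to reach, as a shift and turn from the pose measured when the call began, along the tool's axes at that moment; what a row does not reach only later rows make up. A row lasts 1/10 s, in which the tool goes at most 50 mm and 8.59 degrees, less where a joint would pass 70% of its speed; a pose out of reach is approached as far as the arm can. A call with a gripper value outside its range is refused whole. "jaw" is the finger opening in cm, from 0 to 9.3, set as the call begins (left out, the last holds). The fingers move at their own pace and stop on an object; "squeeze" is the grip in N (left out, the last holds). Time passes only in rows, so rows that repeat a pose let the fingers close. It gives the time, the measured TCP pose, the force and the opening at its end, in the units of the state.
- read_state(): the state, without advancing time (a new reading comes with each control period).
- read_camera(name): name is "side" or "top"; returns (picture, depth): 384x512x3 uint8, blue, green, red; 384x512 float32, m along the optical axis (not along the pixel's ray), 0 where there is no reading.
- camera_params(name): a dict with "K" (3x3 intrinsics, pixels), "eye" and "orientation" of the camera in the world. Camera axes: x right, y up, looking along -z (the intrinsics and any distortion apply to the point x, -y, -z); pixel columns grow to the right and rows downward; lengths in m; the calibration is good to about 2 mm. A picture is of the moment at which its call begins. camera_params takes no time and is no camera call.
- close_job(): hands the job in, once; it reports no verdict.
The state is a dict: "t": time; "q": joint angles; "dq": joint speeds; "joint_torque": joint torques, N m; "tool_pos": TCP position; "orientation": TCP orientation; "force": force on the tool from outside, world axes, zero at the start; "wrist_torque": the same for the moment, N m; "opening": finger opening in m.
Only numpy, scipy, OpenCV 4.12 (cv2) and the standard library are available. Lean on these libraries where they do the work, as an engineer would, in place of code of your own. Each camera call takes 0.05 s, during which the arm holds its last target.

## Working session

There is one attempt and no reset: what is moved stays moved. The work goes in short steps, Python scripts to look and compute and a tool call to move; the robot and the scene stay as the last step left them, time stands still between calls to the robot, and variables do not carry over. Pictures are saved under pics/ and viewed, and the job is handed in when it is done.

Besides the shell and the picture viewer there is one more tool, called after "Call:" by a JSON object that holds its "op" and its "data", one argument or row to a line. play_rows: Moves the arm, as the interface text tells. Its arguments: {"type":"object","properties":{"increments":{"type":"array"},"jaw":{"type":"number"},"squeeze":{"type":"number"}},"required":["increments"]}

```bash
ls; mkdir -p pics; python3 - <<'E'
from plant import *
import cv2,numpy as np
print(read_state())
for n in("side","top"):
    im,d=read_camera(n); cv2.imwrite(f"pics/{n}0.png",im); np.save(f"pics/{n}0.npy",d)
    p=camera_params(n);print(n,p)
E
```

```text
pics
{'t': 0.0, 'q': array([-1.27741291e+00,  1.31151349e-01,  1.48929150e+00, -2.55582638e-05,
        1.52298349e+00, -8.54002447e-02]), 'dq': array([ 0.00088981,  0.00067376, -0.0003212 , -0.00165543,  0.00098466,
       -0.00066792]), 'joint_torque': array([-2.39853245e-03, -5.59855771e+01, -4.91748548e+01,  7.66043644e-02,
        3.57360870e-02, -8.83898565e-05]), 'tool_pos': array([ 0.22172613, -0.55693422,  0.22858658]), 'orientation': array([-2.59899284e+00,  1.76286816e+00,  2.26157748e-03]), 'force': array([-0.12765993,  0.80409392, -0.07919613]), 'wrist_torque': array([ 0.01571358, -0.01077386, -0.03083682]), 'opening': 0.09295866986002191}
side {'K': array([[354.07547698,   0.        , 258.95457297],
       [  0.        , 354.07547698, 192.30158371],
       [  0.        ,   0.        ,   1.        ]]), 'eye': array([0.15328142, 0.72170664, 0.42348711]), 'orientation': array([ 0.39956565, -1.44903234, -2.23926065])}
top {'K': array([[454.83430629,   0.        , 260.18386559],
       [  0.        , 454.83430629, 197.82355617],
       [  0.        ,   0.        ,   1.        ]]), 'eye': array([0.35421925, 0.00795086, 1.55649211]), 'orientation': array([ 0.1169521 , -0.10531218, -1.59213952])}
```

View pics/top0.png

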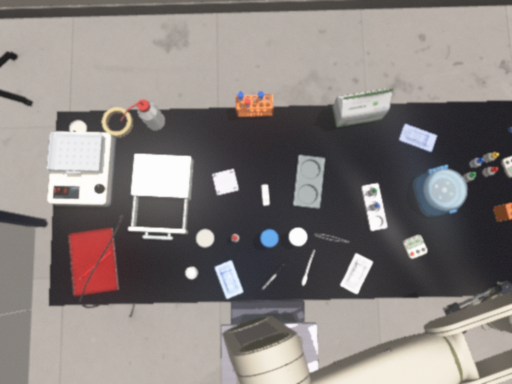

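View pics/side0.png

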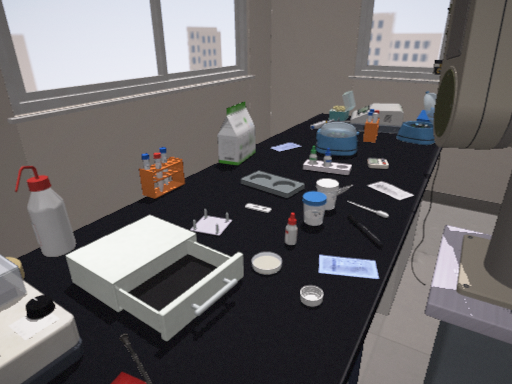

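```bash
cat > h.py <<'E'
import cv2,numpy as np
from scipy.spatial.transform import Rotation as R
from plant import *
def cam(n):
    p=camera_params(n); return p["K"],np.array(p["eye"]),R.from_rotvec(p["orientation"]).as_matrix()
def ray(n,uv):
    K,e,M=cam(n); d=np.linalg.inv(K)@np.array([uv[0],uv[1],1.]); return e,M@np.array([d[0],-d[1],-d[2]])
def onz(n,uv,z):
    e,d=ray(n,uv); return e+d*(z-e[2])/d[2]
def proj(n,P):
    K,e,M=cam(n); c=M.T@(np.array(P)-e); c=np.array([c[0],-c[1],-c[2]]); u=K@c; return u[:2]/u[2]
def cloud(n,D):
    K,e,M=cam(n); v,u=np.mgrid[0:D.shape[0],0:D.shape[1]]
    X=np.stack([(u-K[0,2])/K[0,0]*D,-(v-K[1,2])/K[1,1]*D,-D],-1)
    return X@M.T+e
E
python3 - <<'E'
from h import *
im=cv2.imread("pics/top0.png")
def crop(n,r,c,s=4):
    cv2.imwrite(f"pics/{n}.png",cv2.resize(im[r[0]:r[1],c[0]:c[1]],None,fx=s,fy=s,interpolation=cv2.INTER_CUBIC))
crop("zt1",(145,295),(120,310)); crop("zt2",(145,295),(230,420))
D=np.load("pics/top0.npy");C=cloud("top",D)
for uv in [(160,175),(205,238),(235,238),(269,238),(298,237),(225,181),(310,180),(330,238),(372,210),(250,150),(191,272)]:
    print(uv,C[uv[1],uv[0]].round(3))
E
```

```text
(160, 175) [0.651 0.349 0.067]
(205, 238) [0.441 0.207 0.014]
(235, 238) [0.435 0.102 0.069]
(269, 238) [ 0.433 -0.009  0.064]
(298, 237) [ 0.434 -0.104  0.063]
(225, 181) [0.636 0.137 0.006]
(310, 180) [ 0.63  -0.156  0.018]
(330, 238) [ 0.431 -0.217  0.003]
(372, 210) [ 0.523 -0.366  0.002]
(250, 150) [ 0.746  0.049 -0.003]
(191, 272) [0.328 0.256 0.006]
```

View pics/zt1.png

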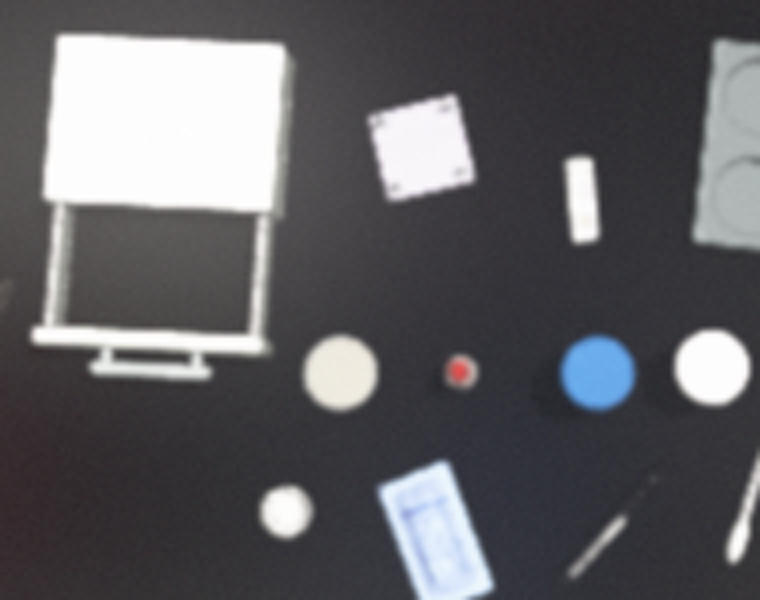

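View pics/zt2.png

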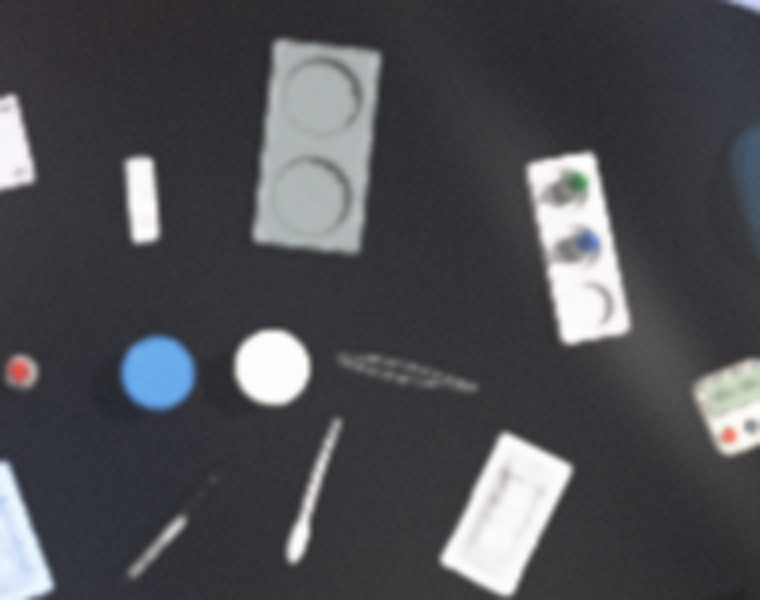

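```bash
python3 - <<'E'
import plant
print([a for a in dir(plant) if not a.startswith('__')]); print(getattr(plant,'tips_ahead',None))
from h import *
D=np.load("pics/top0.npy");C=cloud("top",D); im=cv2.imread("pics/top0.png"); hsv=cv2.cvtColor(im,cv2.COLOR_BGR2HSV)
S=np.load("pics/side0.npy"); si=cv2.imread("pics/side0.png")
# bench plane check
for n,A in(("top",C),("side",cloud("side",S))):
    m=(A[...,2]<0.012)&(A[...,2]>-0.012)&(A[...,0]>.35)&(A[...,0]<.8)&(abs(A[...,1])<.35)
    P=A[m]; c=np.linalg.lstsq(np.c_[P[:,:2],np.ones(len(P))],P[:,2],rcond=None)[0]; print(n,len(P),c.round(4), "std", (P[:,2]-np.c_[P[:,:2],np.ones(len(P))]@c).std().round(4))
def comp(mask,uv,name,z):
    n,l,st,ce=cv2.connectedComponentsWithStats(mask.astype(np.uint8)); k=l[uv[1],uv[0]]
    print(name,"area",st[k,4],"bbox",st[k,:4],"c",ce[k].round(2),"xyz",onz("top",ce[k],z).round(4)," depth-mean",C[l==k].mean(0).round(4)); 
    return l==k
g=im.max(2)
comp(g>120,(298,237),"cupA",.070); comp((hsv[...,0]>95)&(hsv[...,0]<125)&(hsv[...,1]>100)&(hsv[...,2]>120),(269,238),"cupB",.070)
comp(g>120,(205,238),"dish",.013); comp(g>95,(235,238),"bottle",.06)
comp((hsv[...,1]>110)&(g>100)&((hsv[...,0]<12)|(hsv[...,0]>168)),(235,238),"cap",.074)
m=comp(g>120,(225,181),"stand",.006); r=cv2.minAreaRect(np.argwhere(m)[:,::-1].astype(np.float32)); print(r,[onz("top",p,.006).round(4) for p in cv2.boxPoints(r)])
m=comp((g>75),(310,180),"tray",.018); r=cv2.minAreaRect(np.argwhere(m)[:,::-1].astype(np.float32)); print(r,[onz("top",p,.018).round(4) for p in cv2.boxPoints(r)])
m=comp((g>130),(374,222),"rack",.020); r=cv2.minAreaRect(np.argwhere(m)[:,::-1].astype(np.float32)); print(r,[onz("top",p,.02).round(4) for p in cv2.boxPoints(r)])
# side crop
cv2.imwrite("pics/zs1.png",cv2.resize(si[150:310,50:290],None,fx=3.3,fy=3.3,interpolation=cv2.INTER_CUBIC))
cv2.imwrite("pics/zs2.png",cv2.resize(si[130:260,230:430],None,fx=4,fy=4,interpolation=cv2.INTER_CUBIC))
E
```

```text
['IKError', 'camera_params', 'close_job', 'read_camera', 'read_state', 'tips_ahead']
0.011
top 22756 [ 0.0004  0.0008 -0.0001] std 0.004
side 16872 [ 0.0025  0.0019 -0.0011] std 0.0029
cupA area 295 bbox [289 227  19  20] c [297.71 236.32] xyz [ 0.4357 -0.1029  0.07  ]  depth-mean [ 0.4358 -0.1031  0.0671]
cupB area 278 bbox [260 229  19  19] c [269.05 237.7 ] xyz [ 0.4334 -0.0094  0.07  ]  depth-mean [ 0.4333 -0.0092  0.0718]
dish area 277 bbox [196 229  18  19] c [204.61 237.81] xyz [0.4413 0.2083 0.013 ]  depth-mean [0.4411 0.2078 0.0172]
bottle area 59 bbox [231 234   9   8] c [234.93 237.47] xyz [0.4374 0.1025 0.06  ]  depth-mean [0.4385 0.1038 0.0391]
cap area 13 bbox [233 236   4   4] c [234.38 237.38] xyz [0.437  0.1034 0.074 ]  depth-mean [0.4374 0.104  0.0656]
stand area 536 bbox [212 168  27  27] c [225.08 181.49] xyz [0.6347 0.137  0.006 ]  depth-mean [0.6343 0.1367 0.0084]
((225.0, 181.5), (22.79834747314453, 23.525955200195312), 75.96376037597656) [array([0.6648, 0.1862, 0.006 ]), array([0.683 , 0.1066, 0.006 ]), array([0.6046, 0.0887, 0.006 ]), array([0.5867, 0.1677, 0.006 ])]
tray area 1481 bbox [292 154  34  55] c [308.82 181.36] xyz [ 0.6257 -0.1514  0.018 ]  depth-mean [ 0.6262 -0.1516  0.0166]
((308.9334716796875, 181.31570434570312), (28.567684173583984, 52.63698196411133), 6.709836959838867) [array([ 0.5427, -0.0898,  0.018 ]), array([ 0.7245, -0.1172,  0.018 ]), array([ 0.7101, -0.2147,  0.018 ]), array([ 0.5289, -0.1858,  0.018 ])]
rack area 809 bbox [362 183  26  48] c [374.39 206.94] xyz [ 0.5316 -0.3701  0.02  ]  depth-mean [ 0.5316 -0.3698  0.0211]
((374.2121887207031, 206.49024963378906), (47.004364013671875, 18.08934783935547), 77.90524291992188) [array([ 0.6068, -0.3269,  0.02  ]), array([ 0.6185, -0.388 ,  0.02  ]), array([ 0.4605, -0.4117,  0.02  ]), array([ 0.4492, -0.3515,  0.02  ])]
```

View pics/zs1.png

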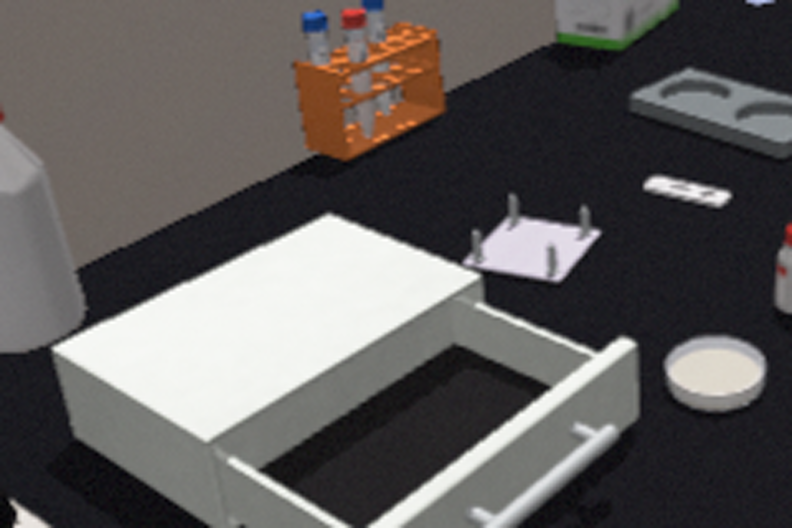

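View pics/zs2.png

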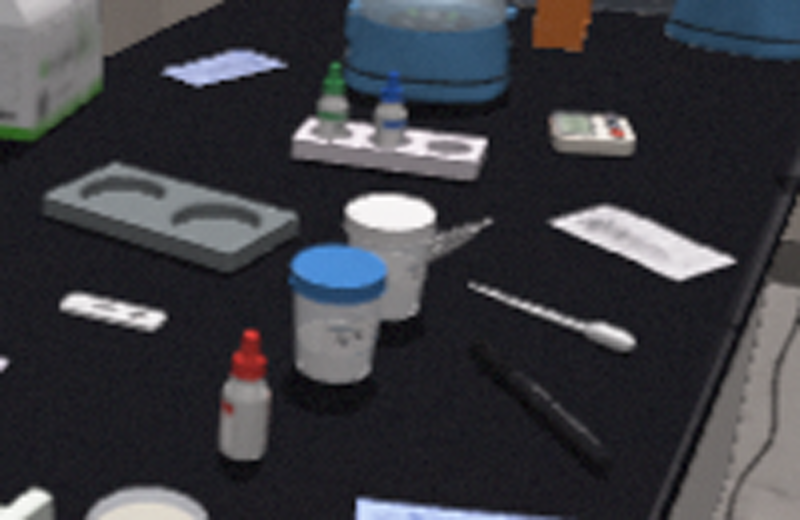

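```bash
python3 - <<'E'
from h import *
im=cv2.imread("pics/top0.png"); si=cv2.imread("pics/side0.png")
for n,uv,z in [("free well rim top",(230+594/4-.4,145+303/4-.4),.02),("free side",(230+449/4,130+149/4),.02),("wellL side",(230+123/4,130+188/4),.018),("wellR side",(230+217/4,130+218/4),.018),("wellL top",(230+323/4-.4,145+96/4-.4),.016),("wellR top",(230+312/4-.4,145+195/4-.4),.016),
 ("bluelid side",(230+339/4,130+268/4),.070),("whitelid side",(230+390/4,130+212/4),.070),("bottle base side",(230+243/4,130+455/4),0),("tip side",(230+252/4,130+334/4),.074),("dish side",(50+715/3.3,150+360/3.3),.013),
 ("tw end1 top",(230+338/4,145+356/4),.004),("tw end2 top",(230+478/4,145+388/4),.004),("tw tip side",(230+490/4,130+220/4),.004)]:
    print(n,onz(n.find("side")>=0 and "side" or "top",uv,z).round(4))
hs=cv2.cvtColor(si,cv2.COLOR_BGR2HSV)
S=np.load("pics/side0.npy");A=cloud("side",S)
for nm,lo,hi,z in [("blue",(95,110,80),(125,255,255),.064)]:
    m=cv2.inRange(hs,lo,hi); n,l,st,ce=cv2.connectedComponentsWithStats(m); k=l[200,314]; print(nm,st[k],ce[k],onz("side",ce[k],z))
# lid tops via side depth
for c,nm in [((.4334,-.0094),"B"),((.4357,-.103),"A")]:
    m=(np.hypot(A[...,0]-c[0],A[...,1]-c[1])<.05)&(A[...,2]>.064); P=A[m]; print(nm,len(P),P.min(0).round(4),P.max(0).round(4),((P.min(0)+P.max(0))/2).round(4))
big=cv2.resize(im[215:265,300:360],None,fx=12,fy=12,interpolation=cv2.INTER_CUBIC); cv2.imwrite("pics/tw.png",cv2.convertScaleAbs(big,alpha=1.6))
E
```

```text
free well rim top [ 0.4857 -0.3799  0.02  ]
free side [ 0.4773 -0.3654  0.02  ]
wellL side [ 0.6687 -0.1594  0.018 ]
wellR side [ 0.5787 -0.1425  0.018 ]
wellL top [ 0.6705 -0.1586  0.016 ]
wellR top [ 0.5845 -0.1458  0.016 ]
bluelid side [4.273e-01 1.000e-04 7.000e-02]
whitelid side [ 0.4319 -0.0969  0.07  ]
bottle base side [0.4331 0.1125 0.    ]
tip side [0.4321 0.1093 0.074 ]
dish side [0.4412 0.2064 0.013 ]
tw end1 top [ 0.4458 -0.1652  0.004 ]
tw end2 top [ 0.4158 -0.2827  0.004 ]
tw tip side [ 0.4129 -0.2728  0.004 ]
blue [302 191  25  15 298] [313.82214765 198.02348993] [ 0.43161524 -0.00563225  0.064     ]
B 226 [ 0.4036 -0.0337  0.0641] [0.4595 0.0232 0.0701] [ 0.4316 -0.0052  0.0671]
A 181 [ 0.4073 -0.1289  0.064 ] [ 0.463  -0.0722  0.0703] [ 0.4351 -0.1006  0.0672]
```

View pics/tw.png

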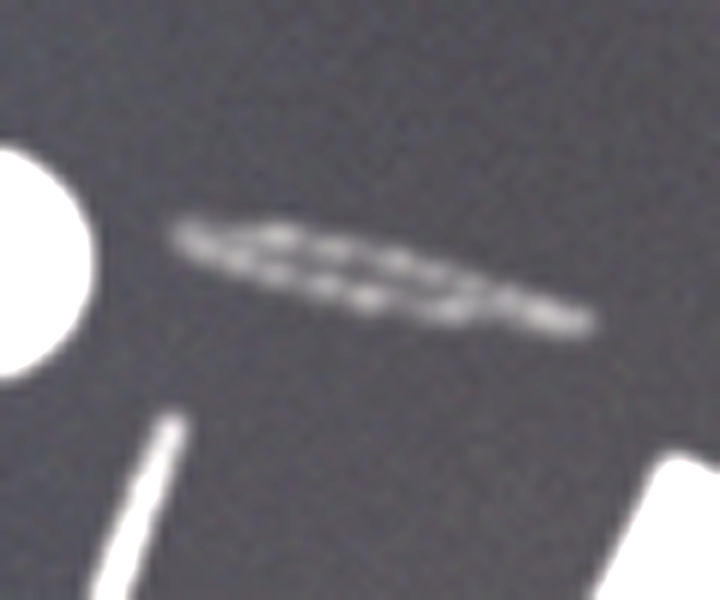

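```bash
cat >> h.py <<'E'
def plan(x,y,z,yaw=None,quiet=False):
    """TCP target; yaw deg of jaw axis mod 180. prints tool-axis shift cm, turn rad"""
    s=read_state(); p=np.array(s["tool_pos"]); M=R.from_rotvec(s["orientation"]).as_matrix()
    cur=np.degrees(np.arctan2(M[1,0],M[0,0])); 
    sh=M.T@(np.array([x,y,z])-p)*100
    t=0
    if yaw is not None:
        d=(yaw-cur+90)%180-90; t=-np.radians(d)
    print(f"t {s['t']:.2f} pos {p.round(4)} yaw {cur:.1f} zax {M[:,2].round(3)} open {s['opening']:.4f} F {np.round(s['force'],1)} q6 {s['q'][5]:.2f}")
    print("shift cm",sh.round(2),"turn",round(t,3),"dist",np.linalg.norm(sh).round(1))
E
python3 -c "
from h import *
plan(.4355,-.102,.18,0)"
```

```text
t 0.10 pos [ 0.2218 -0.557   0.2287] yaw -68.3 zax [-0.     0.002 -1.   ] open 0.0927 F [-0.   0.8 -0.2] q6 -0.09
shift cm [-34.36 -36.68   4.93] turn -1.192 dist 50.5
```

Call:
{"op": "play_rows", "data": {
  "increments": [
    [[-2,-2,0,-0.08],[-5,-5.3,0,-0.16],[-8,-8.6,0,-0.24],[-11,-12,0,-0.32],[-14,-15,0,-0.4]]
  ],
  "jaw": 9.3,
  "squeeze": 12
}}

```text
t: 0.6
tool_pos: [0.3098, -0.3695, 0.2284]
orientation: [-2.899, 1.206, 0.002]
force: [0.1, 0.3, -0.4]
opening: 0.0931
```

```bash
python3 -c "
from h import *
plan(.4355,-.102,.18,0)"
```

```text
t 0.60 pos [ 0.3098 -0.3695  0.2284] yaw -45.2 zax [-0.001  0.002 -1.   ] open 0.0931 F [ 0.1  0.3 -0.4] q6 -0.19
shift cm [-10.11 -27.76   4.9 ] turn -0.789 dist 30.0
```

Call:
{"op": "play_rows", "data": {
  "increments": [
    [[-1,-3,0,-0.1],[-2.5,-7,0.5,-0.2],[-4,-11,1,-0.3],[-5.5,-15,2,-0.4],[-6.5,-18,2.5,-0.5]]
  ]
}}

```text
t: 1.1
tool_pos: [0.3918, -0.194, 0.2028]
orientation: [-3.107, 0.444, 0.003]
force: [-0.2, -0.2, -1.0]
opening: 0.0931
```

```bash
python3 -c "
from h import *
plan(.4355,-.102,.13,0)"
```

```text
t 1.10 pos [ 0.3918 -0.194   0.2028] yaw -16.3 zax [-0.001  0.003 -1.   ] open 0.0931 F [-0.2 -0.2 -1. ] q6 -0.30
shift cm [  1.63 -10.03   7.3 ] turn -0.284 dist 12.5
```

Call:
{"op": "play_rows", "data": {
  "increments": [
    [[0.4,-2.5,1,-0.1],[0.8,-5,2.5,-0.2],[1.2,-8,4.5,-0.284],[1.63,-10.03,6.5,-0.284],[1.63,-10.03,7.3,-0.284]]
  ]
}}

```text
t: 1.6
tool_pos: [0.4347, -0.0996, 0.1276]
orientation: [-3.136, -0.004, 0.007]
force: [-0.6, 0.1, 0.4]
opening: 0.0931
```

```bash
python3 -c "
from h import *
plan(.4345,-.102,.056,0)
for n in ('top','side'):
    im,d=read_camera(n); cv2.imwrite(f'pics/{n}1.png',im)
cv2.imwrite('pics/zs3.png',cv2.resize(im[110:280,230:430],None,fx=3.5,fy=3.5,interpolation=cv2.INTER_CUBIC))
"
```

```text
t 1.60 pos [ 0.4347 -0.0996  0.1276] yaw 0.2 zax [-0.004  0.005 -1.   ] open 0.0931 F [-0.6  0.1  0.4] q6 -0.35
shift cm [0.01 0.28 7.16] turn 0.003 dist 7.2
```

View pics/zs3.png

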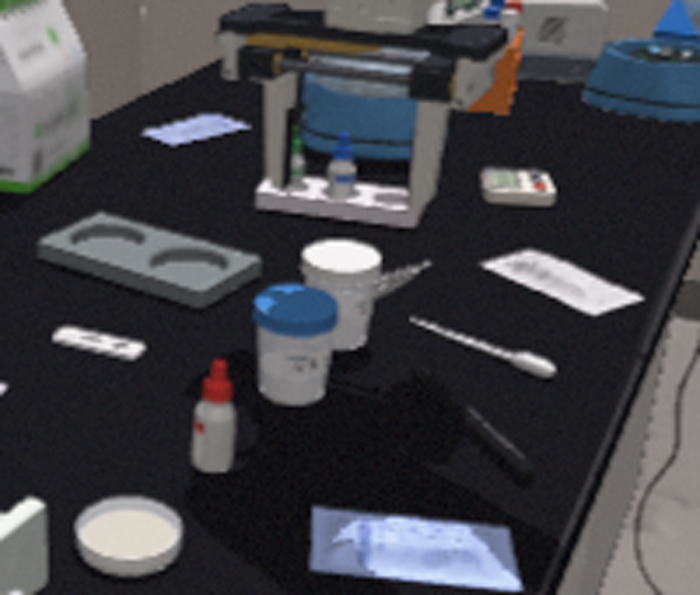

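View pics/top1.png

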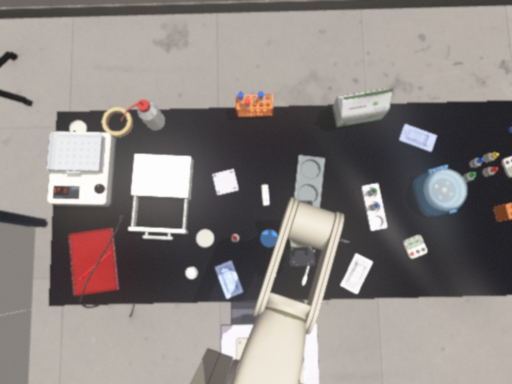

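```bash
python3 -c "
from h import *
for dx in(.055,-.055): print(proj('side',(.4347+dx,-.0996,.1166)))
"
```

```text
[308.22054102 161.94193147]
[349.39714183 169.31575183]
```

Call:
{"op": "play_rows", "data": {
  "increments": [
    [[0,0.2,1,0],[0,0.2,3,0],[0,0.2,5,0],[0,0.2,6.5,0],[0,0.2,7.1,0]]
  ]
}}

```text
t: 2.2
tool_pos: [0.4328, -0.104, 0.0561]
orientation: [-3.137, 0.0, 0.01]
force: [-0.9, 0.9, 0.1]
opening: 0.0929
```

```bash
python3 -c "
from h import *
plan(.4345,-.102,.056,0)
"
```

```text
t 2.20 pos [ 0.4328 -0.104   0.0561] yaw -0.0 zax [-0.006  0.004 -1.   ] open 0.0929 F [-0.9  0.9  0.1] q6 -0.35
shift cm [ 0.17 -0.2   0.01] turn -0.0 dist 0.3
```

Call:
{"op": "play_rows", "data": {
  "increments": [
    [[0.15,-0.2,0,0],[0.15,-0.2,0,0],[0.15,-0.2,0,0],[0.15,-0.2,0,0],[0.15,-0.2,0,0]]
  ],
  "jaw": 5,
  "squeeze": 12
}}

```text
t: 2.7
tool_pos: [0.4347, -0.1022, 0.0567]
orientation: [-3.137, 0.0, 0.008]
force: [-0.4, 0.3, 0.0]
opening: 0.0575
```

Call:
{"op": "play_rows", "data": {
  "increments": [
    [[0,0,0,0],[0,0,0,0],[0,0,0,0],[0,0,0,0]]
  ]
}}

```text
t: 3.1
tool_pos: [0.4347, -0.1022, 0.0566]
orientation: [-3.137, 0.0, 0.008]
force: [0.1, -0.2, 0.3]
opening: 0.0567
```

Call:
{"op": "play_rows", "data": {
  "increments": [
    [[0,0,-0.5,0],[0,0,-2,0],[0,0,-4.5,0],[0,0,-7,0],[0,0,-8,0]]
  ]
}}

```text
t: 3.6
tool_pos: [0.4366, -0.103, 0.1395]
orientation: [-3.139, 0.0, 0.002]
force: [0.6, 0.3, 0.2]
opening: 0.0568
```

```bash
python3 -c "
from h import *
plan(.6697,-.159,.14,81)
im,d=read_camera('side'); cv2.imwrite('pics/zs4.png',cv2.resize(im[90:280,230:430],None,fx=3.5,fy=3,interpolation=cv2.INTER_CUBIC))
"
```

```text
t 3.60 pos [ 0.4366 -0.103   0.1395] yaw -0.0 zax [-0.002  0.003 -1.   ] open 0.0568 F [0.6 0.3 0.2] q6 -0.35
shift cm [23.31  5.6  -0.1 ] turn -1.414 dist 24.0
```

View pics/zs4.png

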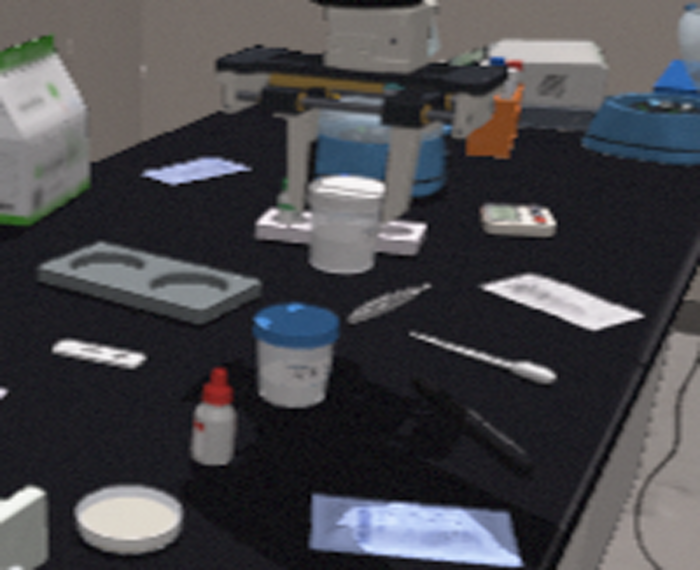

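Call:
{"op": "play_rows", "data": {
  "increments": [
    [[1,0.2,0,-0.13],[3.5,0.8,0,-0.26],[6.5,1.5,0,-0.39],[9.5,2.2,0,-0.52],[12,2.9,0,-0.65]]
  ]
}}

```text
t: 4.15
tool_pos: [0.5578, -0.1322, 0.1384]
orientation: [-2.971, -1.01, 0.001]
force: [-0.1, -0.7, 0.0]
opening: 0.0565
```

```bash
python3 -c "
from h import *
plan(.6697,-.159,.14,81)
"
```

```text
t 4.15 pos [ 0.5578 -0.1322  0.1384] yaw 37.5 zax [-0.002  0.003 -1.   ] open 0.0565 F [-0.1 -0.7  0. ] q6 -0.98
shift cm [ 7.24  8.95 -0.19] turn -0.758 dist 11.5
```

Call:
{"op": "play_rows", "data": {
  "increments": [
    [[1.5,1.8,0,-0.14],[3,3.6,0,-0.28],[4.5,5.5,0,-0.42],[6.2,7.5,0,-0.56],[7,8.6,0,-0.68]]
  ]
}}

```text
t: 4.65
tool_pos: [0.6665, -0.1578, 0.1361]
orientation: [-2.458, -1.949, 0.001]
force: [0.1, -0.4, -0.6]
opening: 0.0566
```

```bash
python3 -c "
from h import *
plan(.6697,-.159,.084,81)
"
```

```text
t 4.65 pos [ 0.6665 -0.1578  0.1361] yaw 76.8 zax [-0.003  0.003 -1.   ] open 0.0566 F [ 0.1 -0.4 -0.6] q6 -1.65
shift cm [-0.06  0.36  5.21] turn -0.073 dist 5.2
```

Call:
{"op": "play_rows", "data": {
  "increments": [
    [[-0.05,0.35,1.5,-0.073],[-0.05,0.35,3,-0.073],[-0.05,0.35,4.5,-0.073],[-0.05,0.35,5.2,-0.073],[-0.05,0.35,5.2,-0.073]]
  ]
}}

```text
t: 5.15
tool_pos: [0.6679, -0.1583, 0.0816]
orientation: [-2.384, -2.034, 0.004]
force: [1.0, -0.4, -1.0]
opening: 0.0565
```

```bash
python3 -c "
from h import *
plan(.6697,-.159,.064,81)
im,d=read_camera('side'); cv2.imwrite('pics/zs5.png',cv2.resize(im[110:230,200:340],None,fx=5,fy=5,interpolation=cv2.INTER_CUBIC))
"
```

```text
t 5.15 pos [ 0.6679 -0.1583  0.0816] yaw 81.0 zax [-0.007  0.005 -1.   ] open 0.0565 F [ 1.  -0.4 -1. ] q6 -1.72
shift cm [-0.05  0.2   1.76] turn -0.001 dist 1.8
```

View pics/zs5.png

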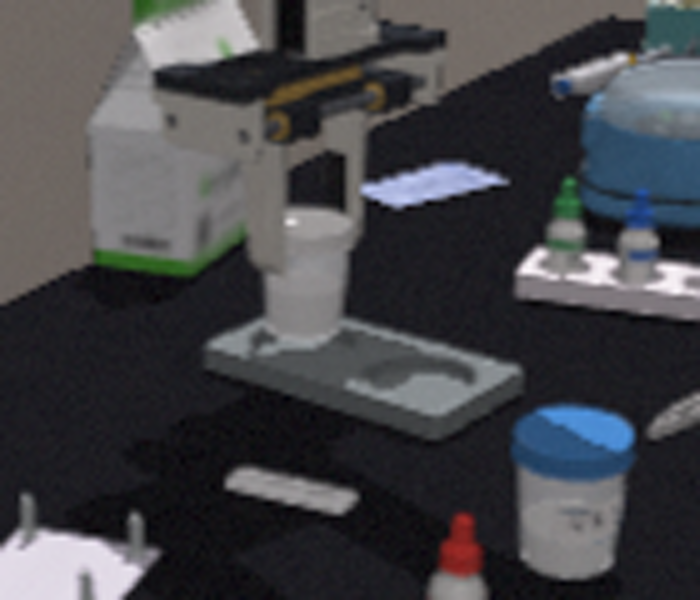

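Call:
{"op": "play_rows", "data": {
  "increments": [
    [[0,0.2,0.5,0],[0,0.2,1,0],[0,0.2,1.4,0],[0,0.2,1.7,0],[0,0.2,1.7,0]]
  ]
}}

```text
t: 5.7
tool_pos: [0.6703, -0.1587, 0.0655]
orientation: [-2.384, -2.035, 0.003]
force: [-0.5, -0.5, -1.1]
opening: 0.0565
```

```bash
python3 -c "
from h import *
plan(.6697,-.159,.063,81)
im,d=read_camera('side'); cv2.imwrite('pics/zs6.png',cv2.resize(im[110:230,200:340],None,fx=5,fy=5,interpolation=cv2.INTER_CUBIC))
"
```

```text
t 5.70 pos [ 0.6703 -0.1587  0.0655] yaw 81.0 zax [-0.006  0.004 -1.   ] open 0.0565 F [-0.5 -0.5 -1.1] q6 -1.72
shift cm [-0.04 -0.05  0.25] turn -0.001 dist 0.3
```

View pics/zs6.png

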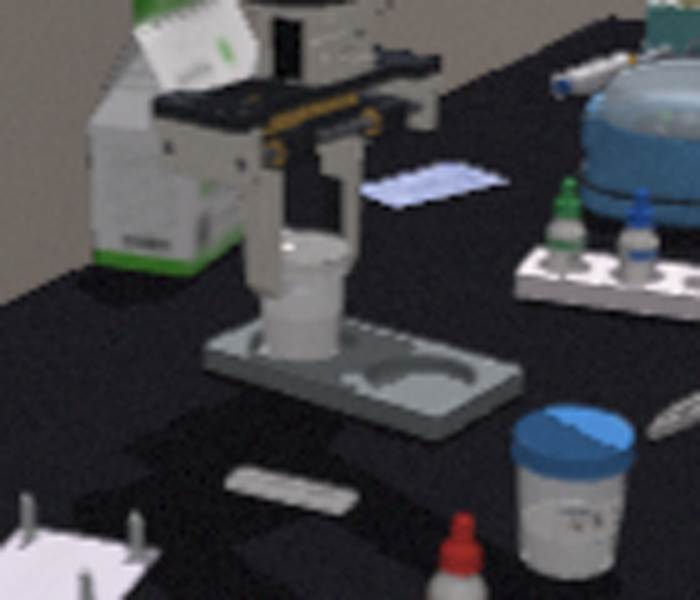

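Call:
{"op": "play_rows", "data": {
  "increments": [
    [[0,0,0.1,0],[0,0,0.2,0],[0,0,0.28,0],[0,0,0.3,0],[0,0,0.3,0]]
  ]
}}

```text
t: 6.25
tool_pos: [0.6705, -0.1588, 0.0629]
orientation: [-2.384, -2.035, 0.002]
force: [-0.1, 0.5, -0.7]
opening: 0.0565
```

Call:
{"op": "play_rows", "data": {
  "increments": [
    [[0,0,0,0],[0,0,0,0],[0,0,0,0],[0,0,0,0],[0,0,0,0]]
  ],
  "jaw": 7.5
}}

```text
t: 6.75
tool_pos: [0.6705, -0.1588, 0.0629]
orientation: [-2.384, -2.035, 0.002]
force: [-1.5, 0.7, -0.0]
opening: 0.0749
```

Call:
{"op": "play_rows", "data": {
  "increments": [
    [[0,0,-0.5,0],[0,0,-2,0],[0,0,-4.5,0],[0,0,-7,0],[0,0,-9,0]]
  ]
}}

```text
t: 7.25
tool_pos: [0.6718, -0.1594, 0.1565]
orientation: [-2.386, -2.037, -0.0]
force: [0.8, 0.6, 0.3]
opening: 0.075
```

```bash
python3 -c "
from h import *
plan(.433,-.0075,.14,0)
im,d=read_camera('side'); cv2.imwrite('pics/zs7.png',cv2.resize(im[110:230,200:340],None,fx=5,fy=5,interpolation=cv2.INTER_CUBIC))
"
```

```text
t 7.25 pos [ 0.6718 -0.1594  0.1565] yaw 81.0 zax [-0.003  0.003 -1.   ] open 0.0750 F [0.8 0.6 0.3] q6 -1.72
shift cm [ 11.25 -25.97   1.76] turn 1.413 dist 28.4
```

View pics/zs7.png

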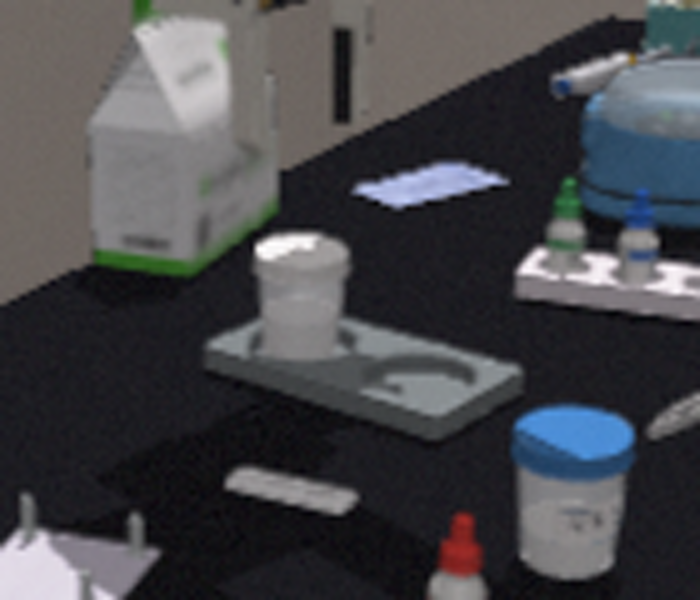

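Call:
{"op": "play_rows", "data": {
  "increments": [
    [[1,-2.5,0,0],[2.8,-6.5,0,0],[4.7,-11,0,0],[6.7,-15.5,0,0],[8.5,-19.5,0,0]]
  ],
  "jaw": 9.3
}}

```text
t: 7.8
tool_pos: [0.4926, -0.0444, 0.1607]
orientation: [2.389, 2.039, 0.005]
force: [-0.1, 0.5, 0.3]
opening: 0.0927
```

```bash
python3 -c "
from h import *
plan(.433,-.0075,.12,81)
"
```

```text
t 7.80 pos [ 0.4926 -0.0444  0.1607] yaw 81.0 zax [ 0.003  0.002 -1.   ] open 0.0927 F [-0.1  0.5  0.3] q6 -1.61
shift cm [ 2.7  -6.48  4.06] turn -0.001 dist 8.1
```

Call:
{"op": "play_rows", "data": {
  "increments": [
    [[0.7,-1.8,0.5,0],[1.5,-3.6,1.5,0],[2.2,-5.2,2.5,0],[2.65,-6.4,3.5,0],[2.7,-6.48,3.9,0]]
  ]
}}

```text
t: 8.3
tool_pos: [0.4317, -0.0069, 0.121]
orientation: [2.389, 2.04, 0.005]
force: [-0.6, -0.6, 0.1]
opening: 0.093
```

```bash
python3 -c "
from h import *
plan(.433,-.0075,.056,81)
im,d=read_camera('side'); cv2.imwrite('pics/zs8.png',cv2.resize(im[90:240,230:390],None,fx=4,fy=4,interpolation=cv2.INTER_CUBIC))
"
```

```text
t 8.30 pos [ 0.4317 -0.0069  0.121 ] yaw 81.0 zax [ 0.002  0.002 -1.   ] open 0.0930 F [-0.6 -0.6  0.1] q6 -1.55
shift cm [-0.06  0.12  6.5 ] turn 0.0 dist 6.5
```

View pics/zs8.png

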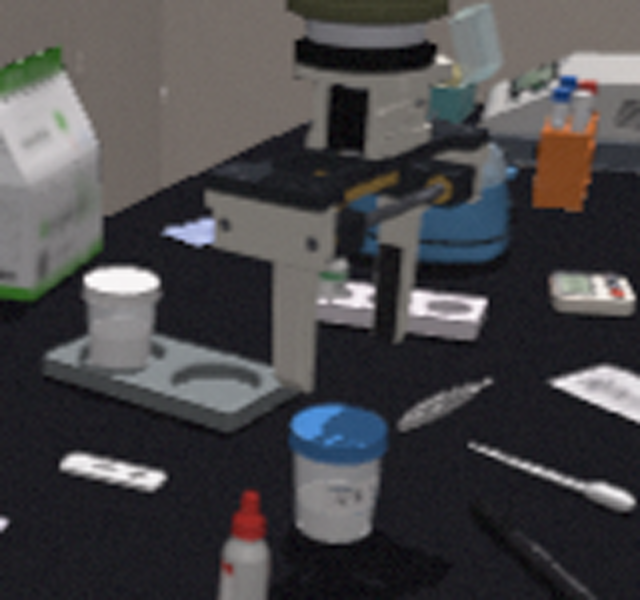

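Call:
{"op": "play_rows", "data": {
  "increments": [
    [[0,0.1,1,0],[0,0.1,2.5,0],[0,0.1,4.5,0],[0,0.1,6,0],[0,0.1,6.5,0]]
  ]
}}

```text
t: 8.85
tool_pos: [0.4329, -0.0075, 0.0542]
orientation: [-2.388, -2.039, -0.002]
force: [0.1, -0.4, -0.9]
opening: 0.093
```

Call:
{"op": "play_rows", "data": {
  "increments": [
    [[0,0,0,0],[0,0,0,0],[0,0,0,0],[0,0,0,0],[0,0,0,0]]
  ],
  "jaw": 5
}}

```text
t: 9.35
tool_pos: [0.4333, -0.0076, 0.0548]
orientation: [-2.389, -2.039, -0.003]
force: [-0.7, -0.5, 0.2]
opening: 0.0574
```

Call:
{"op": "play_rows", "data": {
  "increments": [
    [[0,0,0,0],[0,0,0,0],[0,0,0,0],[0,0,0,0]]
  ]
}}

```text
t: 9.75
tool_pos: [0.4333, -0.0076, 0.0548]
orientation: [-2.389, -2.04, -0.003]
force: [0.7, 0.6, -0.3]
opening: 0.0564
```

```bash
python3 -c "
from h import *
plan(.433,-.0075,.056,81)
"
```

```text
t 9.75 pos [ 0.4333 -0.0076  0.0548] yaw 81.0 zax [ 0.001  0.002 -1.   ] open 0.0564 F [ 0.7  0.6 -0.3] q6 -1.55
shift cm [ 0.   -0.03 -0.12] turn -0.0 dist 0.1
```

Call:
{"op": "play_rows", "data": {
  "increments": [
    [[0,0,-0.5,0],[0,0,-2,0],[0,0,-4.5,0],[0,0,-7,0],[0,0,-8,0]]
  ]
}}

```text
t: 10.25
tool_pos: [0.4347, -0.0079, 0.1376]
orientation: [2.387, 2.038, 0.008]
force: [-0.3, 0.3, 0.2]
opening: 0.0563
```

```bash
python3 -c "
from h import *
plan(.582,-.145,.135,81)
"
```

```text
t 10.25 pos [ 0.4347 -0.0079  0.1376] yaw 81.0 zax [ 0.005  0.001 -1.   ] open 0.0563 F [-0.3  0.3  0.2] q6 -1.55
shift cm [-11.23  16.7    0.32] turn -0.0 dist 20.1
```

Call:
{"op": "play_rows", "data": {
  "increments": [
    [[-1,1.5,0,0],[-3,4.5,0,0],[-5.5,8.1,0,0],[-8,12,0,0],[-10,15,0,0]]
  ]
}}

```text
t: 10.75
tool_pos: [0.5684, -0.1319, 0.1375]
orientation: [2.388, 2.038, 0.007]
force: [0.7, -0.1, -0.1]
opening: 0.0563
```

```bash
python3 -c "
from h import *
plan(.582,-.145,.08,81)
"
```

```text
t 10.75 pos [ 0.5684 -0.1319  0.1375] yaw 81.0 zax [ 0.005  0.001 -1.   ] open 0.0563 F [ 0.7 -0.1 -0.1] q6 -1.73
shift cm [-1.09  1.52  5.75] turn -0.001 dist 6.0
```

Call:
{"op": "play_rows", "data": {
  "increments": [
    [[-0.6,0.8,0,0],[-1.1,1.5,1,0],[-1.1,1.5,2.5,0],[-1.1,1.5,4.5,0],[-1.1,1.5,5.5,0]]
  ]
}}

```text
t: 11.25
tool_pos: [0.5792, -0.1433, 0.079]
orientation: [-2.388, -2.039, -0.004]
force: [-0.1, 0.1, -0.5]
opening: 0.0564
```

```bash
python3 -c "
from h import *
plan(.582,-.145,.063,81)
im,d=read_camera('side'); cv2.imwrite('pics/zs9.png',cv2.resize(im[110:230,200:340],None,fx=5,fy=5,interpolation=cv2.INTER_CUBIC))
"
```

```text
t 11.25 pos [ 0.5792 -0.1433  0.079 ] yaw 81.0 zax [ 0.001  0.003 -1.   ] open 0.0564 F [-0.1  0.1 -0.5] q6 -1.75
shift cm [-0.13  0.3   1.6 ] turn 0.0 dist 1.6
```

View pics/zs9.png

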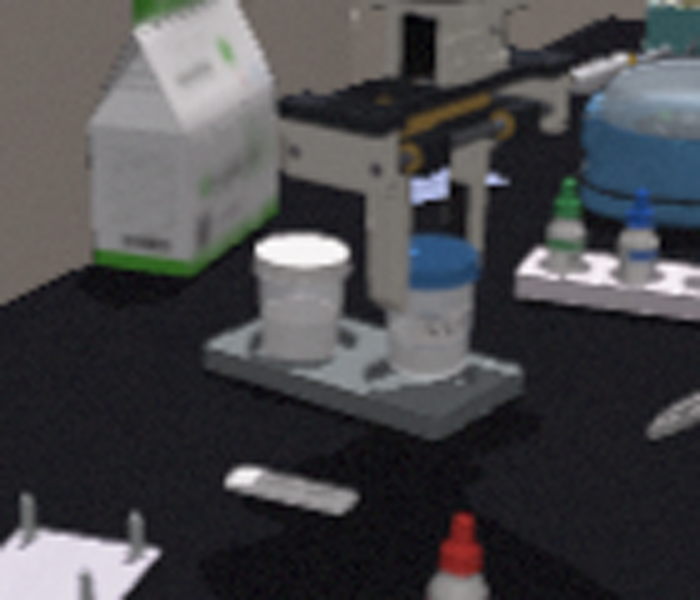

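Call:
{"op": "play_rows", "data": {
  "increments": [
    [[-0.1,0.3,0.4,0],[-0.1,0.3,0.9,0],[-0.1,0.3,1.3,0],[-0.1,0.3,1.6,0],[-0.1,0.3,1.7,0]]
  ]
}}

```text
t: 11.8
tool_pos: [0.5815, -0.1446, 0.0609]
orientation: [-2.387, -2.038, -0.003]
force: [-0.1, 0.4, -0.7]
opening: 0.0563
```

```bash
python3 -c "
from h import *
plan(.582,-.145,.0608,81)
im,d=read_camera('side'); cv2.imwrite('pics/zs10.png',cv2.resize(im[110:230,200:340],None,fx=5,fy=5,interpolation=cv2.INTER_CUBIC))
"
```

```text
t 11.80 pos [ 0.5815 -0.1446  0.0609] yaw 81.0 zax [-0.001  0.003 -1.   ] open 0.0563 F [-0.1  0.4 -0.7] q6 -1.75
shift cm [-0.04  0.06  0.01] turn 0.0 dist 0.1
```

View pics/zs10.png

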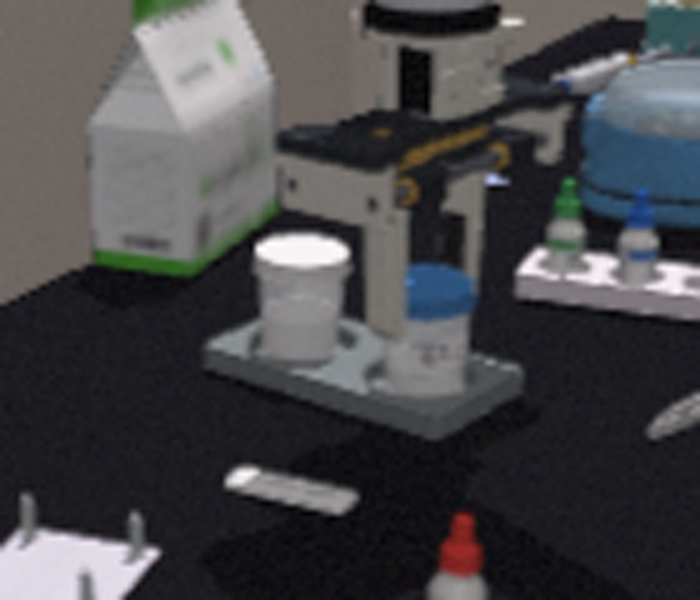

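Call:
{"op": "play_rows", "data": {
  "increments": [
    [[0,0,0,0],[0,0,0,0],[0,0,0,0],[0,0,0,0],[0,0,0,0]]
  ],
  "jaw": 7.5
}}

```text
t: 12.35
tool_pos: [0.5815, -0.1446, 0.061]
orientation: [-2.387, -2.038, -0.003]
force: [-0.4, 0.0, -0.3]
opening: 0.0749
```

Call:
{"op": "play_rows", "data": {
  "increments": [
    [[0,0,-0.5,0],[0,0,-2,0],[0,0,-4.5,0],[0,0,-7,0],[0,0,-9,0]]
  ]
}}

```text
t: 12.85
tool_pos: [0.5824, -0.1452, 0.1543]
orientation: [-2.388, -2.04, -0.005]
force: [-0.0, -0.2, 0.2]
opening: 0.0751
```

```bash
python3 -c "
from h import *
plan(.436,.106,.15,99)
"
```

```text
t 12.85 pos [ 0.5824 -0.1452  0.1543] yaw 81.0 zax [ 0.002  0.002 -1.   ] open 0.0751 F [-0.  -0.2  0.2] q6 -1.75
shift cm [ 22.52 -18.39   0.46] turn -0.314 dist 29.1
```

Call:
{"op": "play_rows", "data": {
  "increments": [
    [[2,-1.6,0,-0.05],[5.5,-4.5,0,-0.1],[9,-7.5,0,-0.16],[12.5,-10.3,0,-0.22],[16,-13,0,-0.28]]
  ],
  "jaw": 5.5
}}

```text
t: 13.35
tool_pos: [0.4783, 0.0344, 0.156]
orientation: [2.078, 2.355, 0.007]
force: [1.4, 1.0, 0.2]
opening: 0.055
```

```bash
python3 -c "
from h import *
plan(.436,.106,.12,99)
"
```

```text
t 13.35 pos [0.4783 0.0344 0.156 ] yaw 97.2 zax [ 0.004  0.002 -1.   ] open 0.0550 F [1.4 1.  0.2] q6 -1.73
shift cm [ 7.63 -3.32  3.6 ] turn -0.032 dist 9.1
```

Call:
{"op": "play_rows", "data": {
  "increments": [
    [[1.5,-0.7,0,-0.03],[4,-1.7,0.5,-0.03],[6.3,-2.8,1.5,-0.03],[7.6,-3.3,3,-0.03],[7.6,-3.3,3.6,-0.03]]
  ]
}}

```text
t: 13.85
tool_pos: [0.4352, 0.1068, 0.1191]
orientation: [2.04, 2.388, 0.006]
force: [0.9, -0.1, -0.1]
opening: 0.0549
```

```bash
python3 -c "
from h import *
plan(.436,.106,.032,99)
for n in('top','side'):
    im,d=read_camera(n); cv2.imwrite(f'pics/{n}2.png',im)
cv2.imwrite('pics/zs11.png',cv2.resize(im[90:270,190:370],None,fx=3.3,fy=3.3,interpolation=cv2.INTER_CUBIC))
"
```

```text
t 13.85 pos [0.4352 0.1068 0.1191] yaw 99.0 zax [ 0.003  0.002 -1.   ] open 0.0549 F [ 0.9 -0.1 -0.1] q6 -1.60
shift cm [-0.1   0.04  8.71] turn -0.0 dist 8.7
```

View pics/zs11.png

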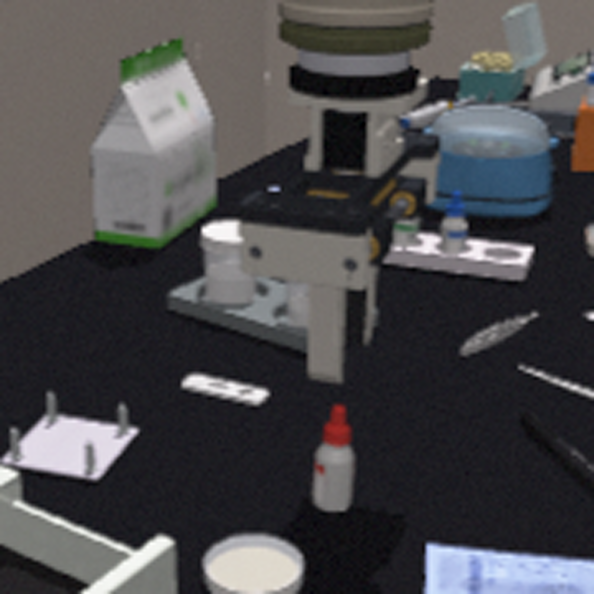

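View pics/top2.png

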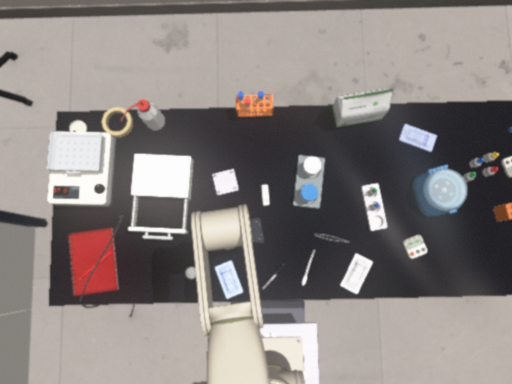

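Call:
{"op": "play_rows", "data": {
  "increments": [
    [[-0.1,0,1.5,0],[-0.1,0,3.5,0],[-0.1,0,5.5,0],[-0.1,0,7.5,0],[-0.1,0,8.7,0]]
  ]
}}

```text
t: 14.45
tool_pos: [0.4362, 0.1034, 0.031]
orientation: [2.043, 2.386, 0.003]
force: [0.0, -0.1, 0.1]
opening: 0.055
```

Call:
{"op": "play_rows", "data": {
  "increments": [
    [[0,0,0,0],[0,0,0,0],[0,0,0,0],[0,0,0,0],[0,0,0,0]]
  ],
  "jaw": 1.5,
  "squeeze": 10
}}

```text
t: 14.95
tool_pos: [0.4371, 0.1035, 0.0319]
orientation: [2.042, 2.385, 0.005]
force: [0.9, -0.8, 2.8]
opening: 0.025
```

Call:
{"op": "play_rows", "data": {
  "increments": [
    [[0,0,0,0],[0,0,0,0],[0,0,0,0],[0,0,0,0]]
  ]
}}

```text
t: 15.35
tool_pos: [0.4371, 0.1035, 0.032]
orientation: [2.042, 2.385, 0.005]
force: [-0.4, 0.0, -0.2]
opening: 0.0251
```

```bash
python3 -c "
from h import *
plan(.436,.106,.12,99)
im,d=read_camera('side')
cv2.imwrite('pics/zs12.png',cv2.resize(im[90:270,190:370],None,fx=3.3,fy=3.3,interpolation=cv2.INTER_CUBIC))
"
```

```text
t 15.35 pos [0.4371 0.1035 0.032 ] yaw 98.9 zax [ 0.003  0.001 -1.   ] open 0.0251 F [-0.4  0.  -0.2] q6 -1.61
shift cm [ 0.27 -0.04 -8.8 ] turn -0.003 dist 8.8
```

View pics/zs12.png

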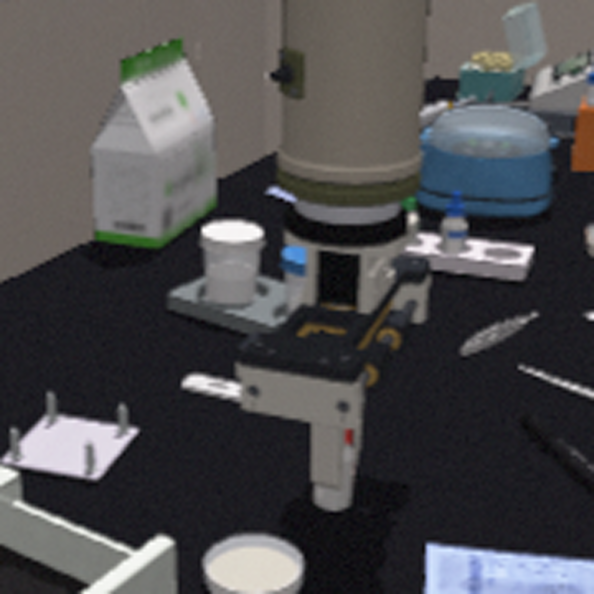

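Call:
{"op": "play_rows", "data": {
  "increments": [
    [[0,0,-0.5,0],[0,0,-2,0],[0,0,-4.5,0],[0,0,-7,0],[0,0,-9,0]]
  ]
}}

```text
t: 15.9
tool_pos: [0.4371, 0.1035, 0.1237]
orientation: [2.042, 2.385, 0.006]
force: [0.1, 0.6, -0.3]
opening: 0.0247
```

```bash
python3 -c "
from h import *
plan(.484,-.376,.125,98.9)
"
```

```text
t 15.90 pos [0.4371 0.1035 0.1237] yaw 98.9 zax [ 0.004  0.002 -1.   ] open 0.0247 F [ 0.1  0.6 -0.3] q6 -1.61
shift cm [-48.1   -2.75  -0.19] turn -0.001 dist 48.2
```

Call:
{"op": "play_rows", "data": {
  "increments": [
    [[-2,0,0,0],[-6,-0.2,0,0],[-10,-0.4,0,0],[-14,-0.6,0,0],[-18,-0.8,0,0]]
  ]
}}

```text
t: 16.4
tool_pos: [0.4569, -0.0772, 0.1239]
orientation: [2.041, 2.385, 0.006]
force: [1.8, 0.2, -1.2]
opening: 0.0249
```

Call:
{"op": "play_rows", "data": {
  "increments": [
    [[-3.5,-0.2,0,0],[-7.5,-0.4,0,0],[-11.5,-0.7,0,0],[-15.5,-0.9,0,0],[-19,-1.1,0,0]]
  ]
}}

```text
t: 16.9
tool_pos: [0.4751, -0.2686, 0.124]
orientation: [2.042, 2.384, 0.006]
force: [0.5, 0.0, 0.5]
opening: 0.0245
```

```bash
python3 -c "
from h import *
plan(.484,-.376,.125,98.9)
"
```

```text
t 16.90 pos [ 0.4751 -0.2686  0.124 ] yaw 98.8 zax [ 0.005  0.001 -1.   ] open 0.0245 F [0.5 0.  0.5] q6 -2.34
shift cm [-10.75  -0.77  -0.11] turn -0.001 dist 10.8
```

Call:
{"op": "play_rows", "data": {
  "increments": [
    [[-2.5,-0.2,0,0],[-5.5,-0.4,0,0],[-8.5,-0.6,0,0],[-10.5,-0.8,0,0],[-10.8,-0.8,0,0]]
  ]
}}

```text
t: 17.4
tool_pos: [0.4834, -0.3787, 0.124]
orientation: [2.044, 2.382, 0.005]
force: [-0.6, 0.2, -0.1]
opening: 0.0247
```

```bash
python3 -c "
from h import *
plan(.484,-.376,.065,98.9)
for n in('top','side'):
    im,d=read_camera(n); cv2.imwrite(f'pics/{n}3.png',im)
    if n=='top': cv2.imwrite('pics/zt3.png',cv2.resize(im[170:250,330:430],None,fx=6,fy=6,interpolation=cv2.INTER_CUBIC))
cv2.imwrite('pics/zs13.png',cv2.resize(im[70:200,270:400],None,fx=4.6,fy=4.6,interpolation=cv2.INTER_CUBIC))
"
```

```text
t 17.40 pos [ 0.4834 -0.3787  0.124 ] yaw 98.7 zax [ 0.005  0.001 -1.   ] open 0.0247 F [-0.6  0.2 -0.1] q6 -2.47
shift cm [0.26 0.07 5.9 ] turn -0.003 dist 5.9
```

View pics/zs13.png

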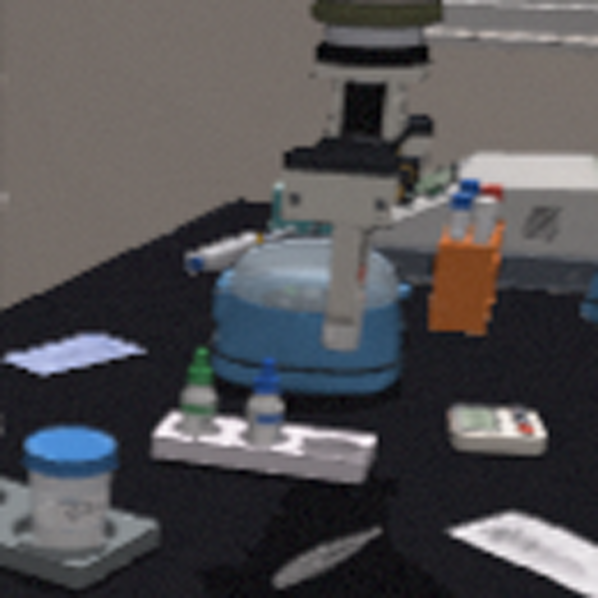

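View pics/zt3.png

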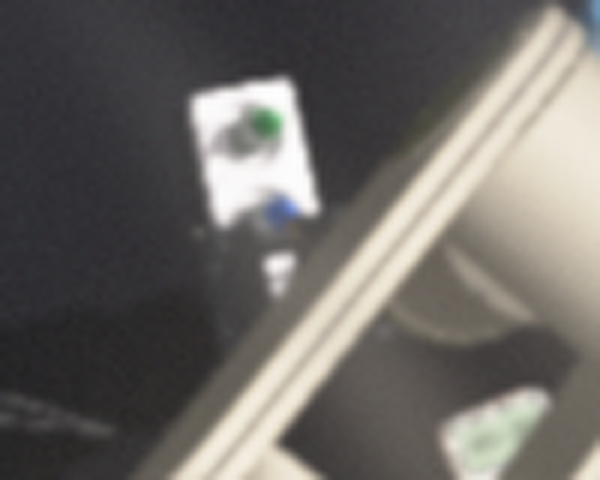

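```bash
python3 - <<'E'
from h import *
im=cv2.imread("pics/top0.png"); hsv=cv2.cvtColor(im,cv2.COLOR_BGR2HSV); si=cv2.imread("pics/side2.png"); hs=cv2.cvtColor(si,cv2.COLOR_BGR2HSV)
def cent(h,lo,hi,box):
    m=np.zeros(h.shape[:2],np.uint8); a,b,c,d=box; m[c:d,a:b]=cv2.inRange(h,lo,hi)[c:d,a:b]; M=cv2.moments(m,True); return np.array([M['m10']/M['m00'],M['m01']/M['m00']]),int(M['m00'])
g,ng=cent(hsv,(40,60,30),(85,255,255),(362,388,180,232)); b,nb=cent(hsv,(100,80,50),(130,255,255),(362,388,195,232))
print(g,ng,b,nb); G=onz("top",g,.070);B=onz("top",b,.070);print(G.round(4),B.round(4),np.linalg.norm(G-B).round(4),(2*B-G).round(4), (B+(B-G)/np.linalg.norm(B-G)*.05).round(4))
si=cv2.imread("pics/side0.png"); hs=cv2.cvtColor(si,cv2.COLOR_BGR2HSV)
r,nr=cent(hs,(0,120,60),(10,255,255),(280,305,205,245)); b2,n2=cent(hs,(100,100,50),(130,255,255),(320,340,145,160))
def tri(a,b):
    (e1,d1),(e2,d2)=ray("top",a),ray("side",b); A=np.c_[d1,-d2]; s=np.linalg.lstsq(A,e2-e1,rcond=None)[0]; p,q=e1+d1*s[0],e2+d2*s[1]; return ((p+q)/2).round(4),np.linalg.norm(p-q).round(4)
g2,n3=cent(hs,(40,80,30),(85,255,255),(305,322,145,165))
print("blue tri",tri(b,b2),"green tri",tri(g,g2),n2,n3); rt,_=cent(hsv,(0,110,100),(12,255,255),(228,242,230,245)); print("red tri",tri(rt,r))
# white rack region side: free well region in zs2
E
```

```text
[374.2 190. ] 10 [376.5 205. ] 12
[ 0.5821 -0.3605  0.07  ] [ 0.5321 -0.3651  0.07  ] 0.0502 [ 0.482  -0.3697  0.07  ] [ 0.4823 -0.3697  0.07  ]
blue tri (array([ 0.5285, -0.3654,  0.073 ]), np.float64(0.0067)) green tri (array([ 0.5825, -0.3624,  0.0631]), np.float64(0.0014)) 197 42
red tri (array([0.4375, 0.1044, 0.0558]), np.float64(0.001))
```

Call:
{"op": "play_rows", "data": {
  "increments": [
    [[0.3,0,1,0],[0.3,0,2.5,0],[0.3,0,4,0],[0.3,0,5.5,0],[0.3,0,6.4,0]]
  ]
}}

```text
t: 18.0
tool_pos: [0.4824, -0.3722, 0.0569]
orientation: [-2.044, -2.385, -0.007]
force: [-0.5, 0.5, -0.6]
opening: 0.0248
```

```bash
python3 -c "
from h import *
plan(.4835,-.3755,.048,98.9)
im,d=read_camera('side'); cv2.imwrite('pics/zs14.png',cv2.resize(im[120:190,290:380],None,fx=8,fy=8,interpolation=cv2.INTER_CUBIC))
"
```

```text
t 18.00 pos [ 0.4824 -0.3722  0.0569] yaw 98.8 zax [ 0.002  0.004 -1.   ] open 0.0248 F [-0.5  0.5 -0.6] q6 -2.47
shift cm [-0.35  0.05  0.89] turn -0.002 dist 1.0
```

View pics/zs14.png

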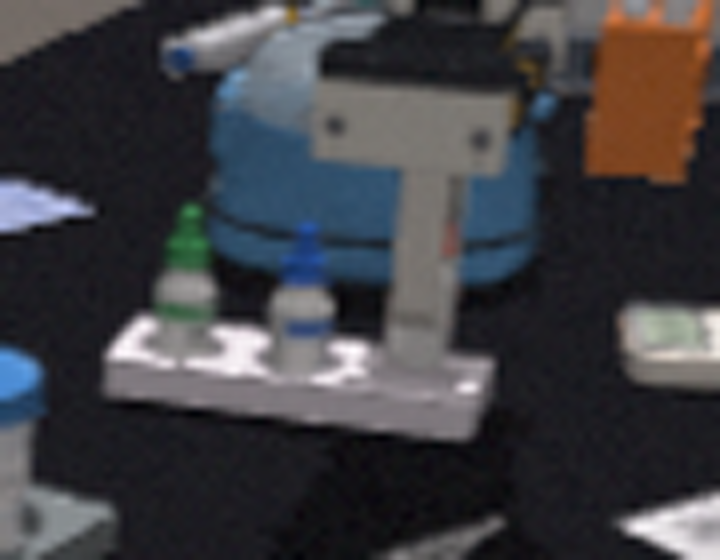

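Call:
{"op": "play_rows", "data": {
  "increments": [
    [[-0.3,0,0,0],[-0.35,0,0.3,0],[-0.35,0,0.6,0],[-0.35,0,0.9,0],[-0.35,0,0.9,0]]
  ]
}}

```text
t: 18.55
tool_pos: [0.4823, -0.3752, 0.0465]
orientation: [-2.043, -2.383, -0.007]
force: [-0.2, 0.0, -0.2]
opening: 0.0249
```

```bash
python3 -c "
from h import *
plan(.4835,-.3755,.0385,98.9)
im,d=read_camera('side'); cv2.imwrite('pics/zs15.png',cv2.resize(im[120:190,290:380],None,fx=8,fy=8,interpolation=cv2.INTER_CUBIC))
"
```

```text
t 18.55 pos [ 0.4823 -0.3752  0.0465] yaw 98.8 zax [ 0.001  0.005 -1.   ] open 0.0249 F [-0.2  0.  -0.2] q6 -2.47
shift cm [-0.05  0.11  0.8 ] turn -0.002 dist 0.8
```

View pics/zs15.png

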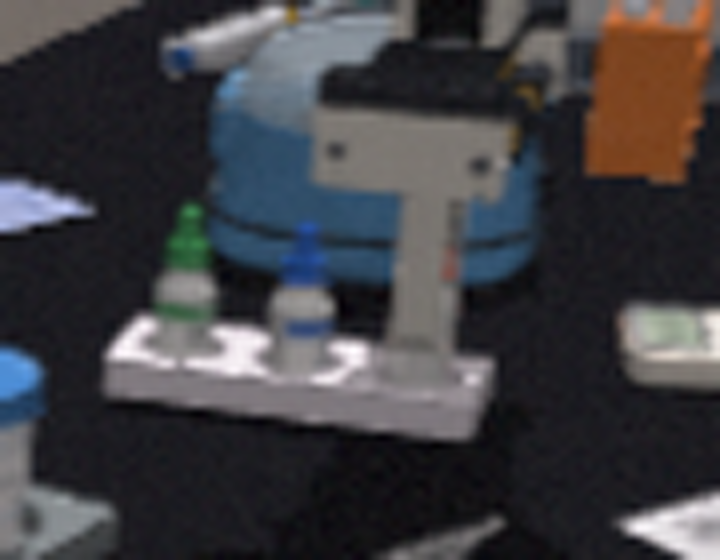

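Call:
{"op": "play_rows", "data": {
  "increments": [
    [[0,0,0.2,0],[0,0,0.4,0],[0,0,0.6,0],[0,0,0.75,0],[0,0,0.75,0]]
  ]
}}

```text
t: 19.1
tool_pos: [0.4822, -0.375, 0.0389]
orientation: [-2.042, -2.383, -0.007]
force: [-0.7, -0.5, 0.1]
opening: 0.0248
```

```bash
python3 -c "
from h import *
plan(.4835,-.3755,.038,98.9)
"
```

```text
t 19.10 pos [ 0.4822 -0.375   0.0389] yaw 98.8 zax [ 0.     0.006 -1.   ] open 0.0248 F [-0.7 -0.5  0.1] q6 -2.47
shift cm [-0.07  0.12  0.09] turn -0.002 dist 0.2
```

Call:
{"op": "play_rows", "data": {
  "increments": [
    [[0,0,0.1,0],[0,0,0.1,0],[0,0,0.1,0]]
  ]
}}

```text
t: 19.4
tool_pos: [0.4823, -0.375, 0.038]
orientation: [-2.042, -2.383, -0.007]
force: [-0.2, -0.0, 0.2]
opening: 0.0252
```

Call:
{"op": "play_rows", "data": {
  "increments": [
    [[0,0,0,0],[0,0,0,0],[0,0,0,0],[0,0,0,0],[0,0,0,0]]
  ],
  "jaw": 4.5
}}

```text
t: 19.9
tool_pos: [0.4823, -0.375, 0.038]
orientation: [-2.042, -2.383, -0.007]
force: [0.4, -0.3, -0.3]
opening: 0.0451
```

Call:
{"op": "play_rows", "data": {
  "increments": [
    [[0,0,-0.5,0],[0,0,-2,0],[0,0,-5,0],[0,0,-8.5,0],[0,0,-12,0]]
  ]
}}

```text
t: 20.4
tool_pos: [0.4822, -0.3757, 0.1605]
orientation: [-2.043, -2.383, -0.007]
force: [0.2, -0.9, -0.1]
opening: 0.0451
```

```bash
python3 -c "
from h import *
plan(.441,.207,.15,0)
im,d=read_camera('side'); cv2.imwrite('pics/zs16.png',cv2.resize(im[120:190,290:380],None,fx=8,fy=8,interpolation=cv2.INTER_CUBIC))
"
```

```text
t 20.40 pos [ 0.4822 -0.3757  0.1605] yaw 98.8 zax [ 0.001  0.005 -1.   ] open 0.0451 F [ 0.2 -0.9 -0.1] q6 -2.47
shift cm [58.2   4.84  1.34] turn -1.417 dist 58.4
```

View pics/zs16.png

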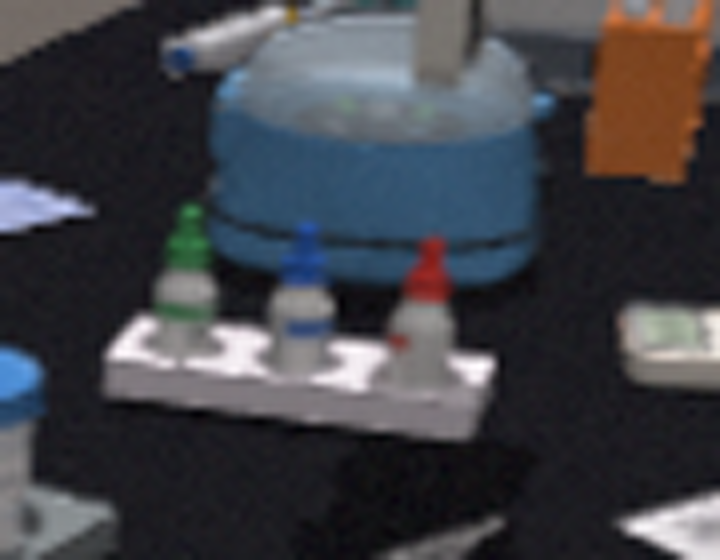

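```bash
python3 - <<'E'
from h import *
im=cv2.imread("pics/top0.png"); g=im.max(2)
# manual px from zt1 (4x, origin 120,145): px=orig+z/4-.375
def P(z,h): return onz("top",(120+z[0]/4-.375,145+z[1]/4-.375),h)
pts={"unit roof FL":((44,198),.062),"unit roof FR":((275,210),.062),"unit BL":((58,35),.062),"unit BR":((285,44),.062),
"front L outer":((32,340),.059),"front R outer":((264,350),.059),"front L inner":((35,327),.059),"front R inner":((265,338),.059),"handle L":((92,367),.041),"handle R":((210,374),.041)}
for k,(z,h) in pts.items(): print(k,P(z,h).round(4))
S=[P(z,.028) for z in [(377,121),(447,107),(461,170),(393,188)]]
for p in S: print(p.round(4))
print("stand centre posts",np.mean(S,0).round(4))
plan(.441,.207,.15,12.9)
E
```

```text
unit roof FL [0.5897 0.4477 0.062 ]
unit roof FR [0.5748 0.2551 0.062 ]
unit BL [0.7286 0.4381 0.062 ]
unit BR [0.7159 0.2465 0.062 ]
front L outer [0.4718 0.4565 0.059 ]
front R outer [0.459  0.2648 0.059 ]
front L inner [0.4825 0.4542 0.059 ]
front R inner [0.4688 0.264  0.059 ]
handle L [0.4495 0.4114 0.041 ]
handle R [0.4413 0.3129 0.041 ]
[0.6546 0.1732 0.028 ]
[0.6653 0.1132 0.028 ]
[0.6103 0.102  0.028 ]
[0.5963 0.1602 0.028 ]
stand centre posts [0.6316 0.1371 0.028 ]
t 20.45 pos [ 0.4848 -0.3781  0.1683] yaw 98.8 zax [ 0.008 -0.002 -1.   ] open 0.0448 F [ 2.5 -1.3  4.5] q6 -2.47
shift cm [58.5   4.61  1.7 ] turn 1.499 dist 58.7
```

Call:
{"op": "play_rows", "data": {
  "increments": [
    [[2,0.2,0,0.1],[6,0.5,0,0.2],[10,0.8,0,0.3],[14,1.1,0,0.4],[18,1.4,0,0.5]]
  ],
  "jaw": 7.5
}}

```text
t: 20.95
tool_pos: [0.4711, -0.1968, 0.1692]
orientation: [2.569, 1.795, 0.01]
force: [0.6, 0.1, 0.4]
opening: 0.0742
```

```bash
python3 - <<'E'
from h import *
p=[onz("side",(50+a/3.3-.35,150+b/3.3-.35),.006) for a,b in [(465,262),(516,216),(600,233),(557,280)]]
for q in p: print(q.round(4))
print(np.mean(p,0).round(4))
plan(.441,.207,.15,12.9)
E
```

```text
[0.6596 0.1821 0.006 ]
[0.6721 0.1086 0.006 ]
[0.6011 0.0985 0.006 ]
[0.5884 0.1691 0.006 ]
[0.6303 0.1396 0.006 ]
t 20.95 pos [ 0.4711 -0.1968  0.1692] yaw 69.9 zax [ 0.01  -0.002 -1.   ] open 0.0742 F [0.6 0.1 0.4] q6 -1.72
shift cm [ 36.89 -16.73   1.79] turn 0.995 dist 40.5
```

Call:
{"op": "play_rows", "data": {
  "increments": [
    [[3.5,-1.6,0,0.11],[7.2,-3.3,0,0.22],[11,-5,0,0.33],[15,-6.8,0,0.44],[19,-8.6,0,0.55]]
  ]
}}

```text
t: 21.45
tool_pos: [0.4557, 0.0126, 0.1701]
orientation: [2.963, 1.023, 0.017]
force: [1.6, 1.3, -0.1]
opening: 0.0749
```

```bash
python3 - <<'E'
from h import *
plan(.441,.207,.12,11.5)
E
```

```text
t 21.45 pos [0.4557 0.0126 0.1701] yaw 38.1 zax [ 0.012 -0.003 -1.   ] open 0.0749 F [ 1.6  1.3 -0.1] q6 -0.75
shift cm [ 10.8  -16.25   4.94] turn 0.464 dist 20.1
```

Call:
{"op": "play_rows", "data": {
  "increments": [
    [[2,-3,0,0.1],[4.3,-6.5,0.5,0.2],[6.6,-10,1,0.3],[8.8,-13.2,1.5,0.4],[10,-15,2,0.464]]
  ]
}}

```text
t: 21.95
tool_pos: [0.442, 0.1952, 0.1507]
orientation: [3.123, 0.312, 0.022]
force: [0.8, -0.5, -0.4]
opening: 0.0751
```

```bash
python3 - <<'E'
from h import *
plan(.441,.207,.07,11.5)
E
```

```text
t 21.95 pos [0.442  0.1952 0.1507] yaw 11.4 zax [ 0.014 -0.001 -1.   ] open 0.0751 F [ 0.8 -0.5 -0.4] q6 0.12
shift cm [ 0.03 -1.21  8.07] turn -0.002 dist 8.2
```

Call:
{"op": "play_rows", "data": {
  "increments": [
    [[0,-0.6,1,0],[0,-1.2,3,0],[0,-1.2,5.5,0],[0,-1.2,8,0],[0,-1.2,8.5,0]]
  ]
}}

```text
t: 22.45
tool_pos: [0.4388, 0.2053, 0.063]
orientation: [3.122, 0.313, 0.015]
force: [0.3, 0.3, 0.3]
opening: 0.075
```

```bash
python3 - <<'E'
from h import *
plan(.441,.207,.014,11.5)
im,d=read_camera('side'); cv2.imwrite('pics/zs17.png',cv2.resize(im[150:310,170:350],None,fx=4,fy=3.7,interpolation=cv2.INTER_CUBIC))
E
```

```text
t 22.45 pos [0.4388 0.2053 0.063 ] yaw 11.5 zax [ 0.01  -0.003 -1.   ] open 0.0750 F [0.3 0.3 0.3] q6 0.14
shift cm [ 0.2  -0.15  4.9 ] turn -0.001 dist 4.9
```

View pics/zs17.png

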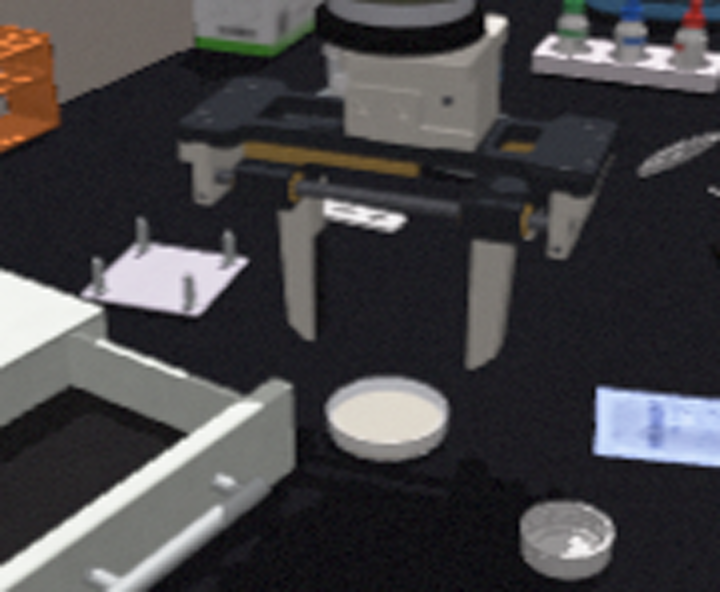

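Call:
{"op": "play_rows", "data": {
  "increments": [
    [[0.2,-0.15,1.2,0],[0.2,-0.15,2.6,0],[0.2,-0.15,3.8,0],[0.2,-0.15,4.5,0],[0.2,-0.15,4.6,0]]
  ]
}}

```text
t: 23.0
tool_pos: [0.4405, 0.2069, 0.0163]
orientation: [3.122, 0.313, 0.013]
force: [-0.4, 0.1, 0.7]
opening: 0.0749
```

```bash
python3 - <<'E'
from h import *
plan(.441,.207,.0135,11.5)
E
```

```text
t 23.00 pos [0.4405 0.2069 0.0163] yaw 11.4 zax [ 0.008 -0.004 -1.   ] open 0.0749 F [-0.4  0.1  0.7] q6 0.14
shift cm [0.05 0.   0.28] turn -0.001 dist 0.3
```

Call:
{"op": "play_rows", "data": {
  "increments": [
    [[0.05,0,0.1,0],[0.05,0,0.25,0],[0.05,0,0.25,0]]
  ]
}}

```text
t: 23.3
tool_pos: [0.4413, 0.2071, 0.0141]
orientation: [3.122, 0.313, 0.013]
force: [0.3, -0.8, -0.3]
opening: 0.0752
```

Call:
{"op": "play_rows", "data": {
  "increments": [
    [[0,0,0,0],[0,0,0,0],[0,0,0,0],[0,0,0,0],[0,0,0,0]]
  ],
  "jaw": 5,
  "squeeze": 8
}}

```text
t: 23.8
tool_pos: [0.4414, 0.2072, 0.0143]
orientation: [3.122, 0.313, 0.014]
force: [0.1, 0.5, 1.9]
opening: 0.0566
```

Call:
{"op": "play_rows", "data": {
  "increments": [
    [[0,0,0,0],[0,0,0,0],[0,0,0,0]]
  ]
}}

```text
t: 24.1
tool_pos: [0.4414, 0.2072, 0.0143]
orientation: [3.122, 0.313, 0.014]
force: [-0.9, -0.1, 1.0]
opening: 0.0562
```

Call:
{"op": "play_rows", "data": {
  "increments": [
    [[0,0,-0.3,0],[0,0,-1,0],[0,0,-2.2,0],[0,0,-3.4,0],[0,0,-4,0]]
  ]
}}

```text
t: 24.6
tool_pos: [0.4422, 0.2078, 0.0566]
orientation: [3.122, 0.313, 0.018]
force: [0.3, 0.4, -0.5]
opening: 0.0563
```

```bash
python3 - <<'E'
from h import *
plan(.633,.138,.09,11.5)
im,d=read_camera('side'); cv2.imwrite('pics/zs18.png',cv2.resize(im[150:310,170:350],None,fx=4,fy=3.7,interpolation=cv2.INTER_CUBIC))
E
```

```text
t 24.60 pos [0.4422 0.2078 0.0566] yaw 11.5 zax [ 0.012 -0.002 -1.   ] open 0.0563 F [ 0.3  0.4 -0.5] q6 0.14
shift cm [17.35 10.64 -3.1 ] turn -0.001 dist 20.6
```

View pics/zs18.png

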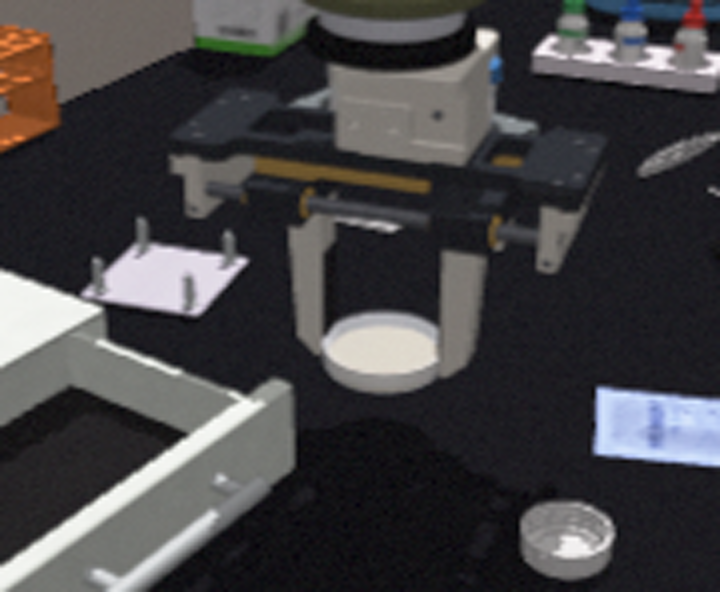

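Call:
{"op": "play_rows", "data": {
  "increments": [
    [[1,0.6,-1.5,0],[3.5,2.2,-3,0],[7,4.3,-3.1,0],[10.5,6.5,-3.1,0],[13.5,8.3,-3.1,0]]
  ]
}}

```text
t: 25.15
tool_pos: [0.5929, 0.1526, 0.0906]
orientation: [3.123, 0.313, 0.021]
force: [0.2, 0.1, -0.6]
opening: 0.0561
```

```bash
python3 - <<'E'
from h import *
plan(.633,.138,.08,11.5)
E
```

```text
t 25.15 pos [0.5929 0.1526 0.0906] yaw 11.4 zax [ 0.014 -0.002 -1.   ] open 0.0561 F [ 0.2  0.1 -0.6] q6 -0.03
shift cm [3.62 2.22 1.12] turn -0.001 dist 4.4
```

Call:
{"op": "play_rows", "data": {
  "increments": [
    [[1,0.6,0,0],[2.4,1.5,0.4,0],[3.4,2.1,0.8,0],[3.6,2.2,1.6,0],[3.6,2.2,2,0]]
  ]
}}

```text
t: 25.65
tool_pos: [0.6322, 0.1381, 0.0699]
orientation: [3.123, 0.313, 0.019]
force: [0.5, 0.4, -0.1]
opening: 0.0559
```

```bash
python3 - <<'E'
from h import *
plan(.633,.138,.05,11.5)
im,d=read_camera('side'); cv2.imwrite('pics/side4.png',im); cv2.imwrite('pics/zs19.png',cv2.resize(im[130:250,150:290],None,fx=5,fy=5,interpolation=cv2.INTER_CUBIC))
im,d=read_camera('top'); cv2.imwrite('pics/zt4.png',cv2.resize(im[140:240,180:300],None,fx=5,fy=5,interpolation=cv2.INTER_CUBIC))
E
```

```text
t 25.65 pos [0.6322 0.1381 0.0699] yaw 11.4 zax [ 0.012 -0.002 -1.   ] open 0.0559 F [ 0.5  0.4 -0.1] q6 -0.06
shift cm [0.06 0.02 1.99] turn -0.001 dist 2.0
```

View pics/zs19.png

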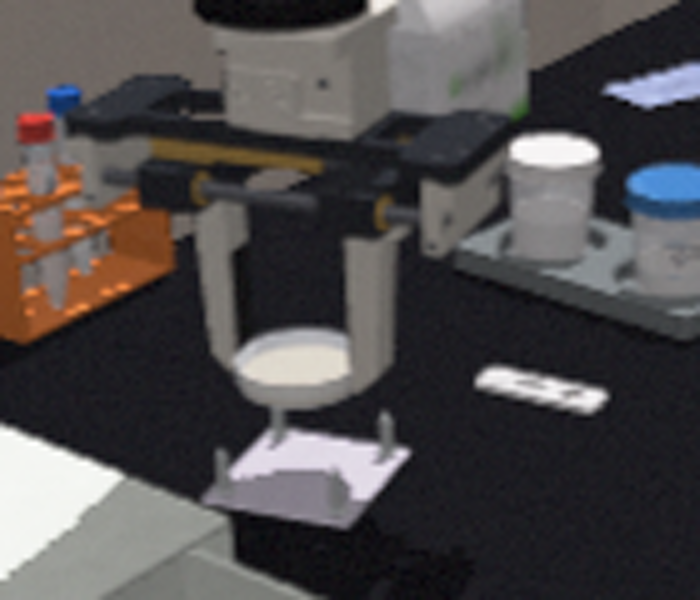

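View pics/zt4.png

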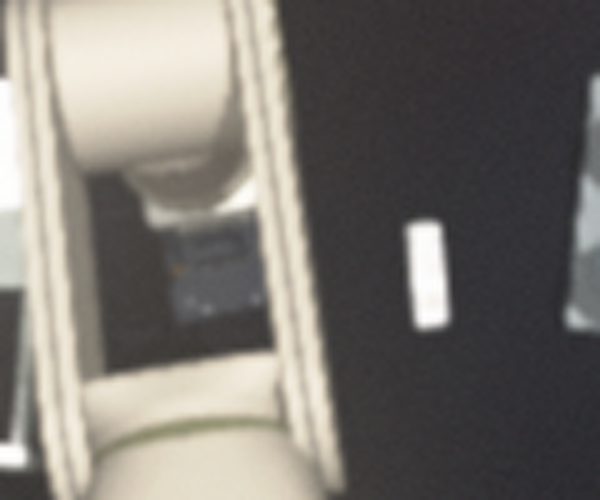

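```bash
python3 - <<'E'
from h import *
f=lambda a,b,z:onz("side",(150+a/5-.4,130+b/5-.4),z).round(4)
print("posts",f(304,435,.028),[f(a,b,.028) for a,b in [(221,450),(275,408),(386,413),(335,470)]]); print("plate",f(312,477.5,.006)); print("dish",f(296,360,.0686))
E
```

```text
posts [0.631  0.1416 0.028 ] [array([0.6553, 0.173 , 0.028 ]), array([0.6605, 0.1264, 0.028 ]), array([0.6105, 0.1035, 0.028 ]), array([0.5978, 0.1615, 0.028 ])]
plate [0.6277 0.1418 0.006 ]
dish [0.6306 0.1442 0.0686]
```

Call:
{"op": "play_rows", "data": {
  "increments": [
    [[0,0.1,0.7,0],[0,0.1,1.6,0],[0,0.1,2.4,0],[0,0.1,2.9,0],[0,0.1,2.9,0]]
  ]
}}

```text
t: 26.25
tool_pos: [0.6309, 0.1373, 0.0392]
orientation: [3.122, 0.314, 0.014]
force: [0.2, -0.5, -0.2]
opening: 0.0564
```

```bash
python3 - <<'E'
from h import *
plan(.632,.137,.0215,11.5)
im,d=read_camera('side'); cv2.imwrite('pics/zs20.png',cv2.resize(im[160:250,150:260],None,fx=6.5,fy=6.5,interpolation=cv2.INTER_CUBIC))
E
```

```text
t 26.25 pos [0.6309 0.1373 0.0392] yaw 11.5 zax [ 0.009 -0.002 -1.   ] open 0.0564 F [ 0.2 -0.5 -0.2] q6 -0.06
shift cm [0.09 0.04 1.77] turn -0.0 dist 1.8
```

View pics/zs20.png

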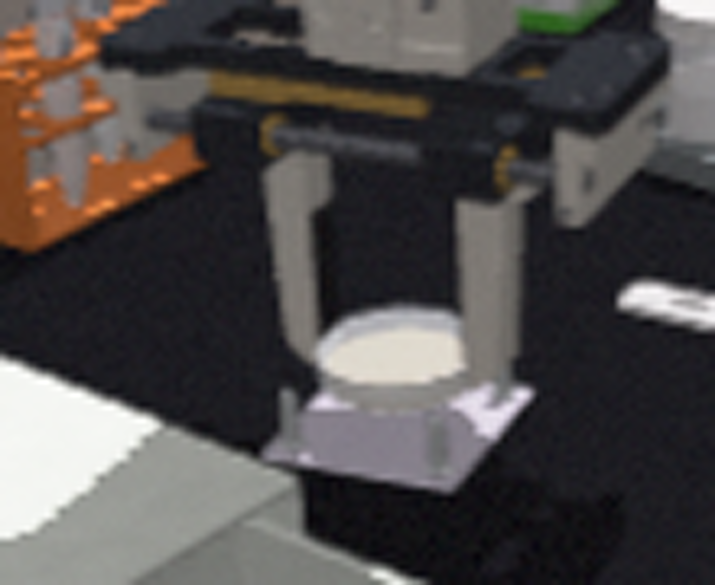

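Call:
{"op": "play_rows", "data": {
  "increments": [
    [[0.05,0,0.4,0],[0.05,0,0.8,0],[0.05,0,1.2,0],[0.05,0,1.5,0],[0.05,0,1.5,0]]
  ]
}}

```text
t: 26.8
tool_pos: [0.6315, 0.1373, 0.0242]
orientation: [3.122, 0.314, 0.014]
force: [-0.7, 1.0, -0.6]
opening: 0.0562
```

```bash
python3 - <<'E'
from h import *
plan(.632,.137,.0205,11.5)
im,d=read_camera('side'); cv2.imwrite('pics/zs21.png',cv2.resize(im[160:250,150:260],None,fx=6.5,fy=6.5,interpolation=cv2.INTER_CUBIC))
E
```

```text
t 26.80 pos [0.6315 0.1373 0.0242] yaw 11.5 zax [ 0.009 -0.003 -1.   ] open 0.0562 F [-0.7  1.  -0.6] q6 -0.06
shift cm [0.04 0.04 0.37] turn -0.001 dist 0.4
```

View pics/zs21.png

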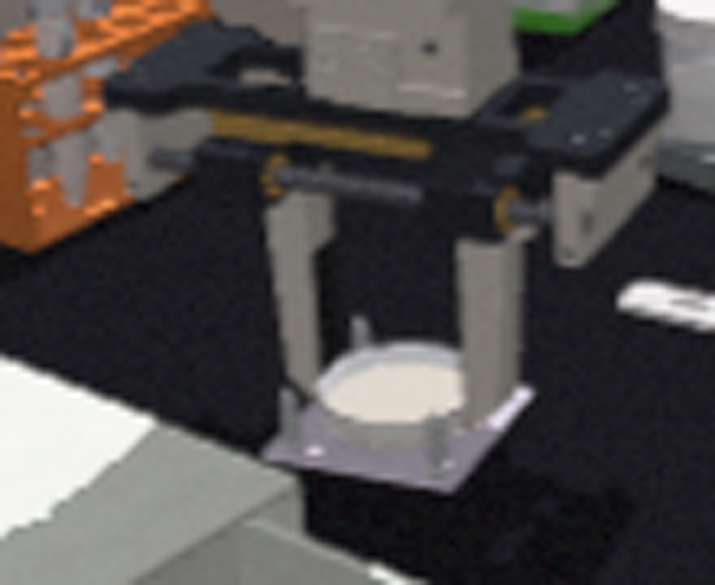

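Good: the dish sits between the posts, about 4 mm above the plate. I'll lower it the rest of the way and release.

Call:
{"op": "play_rows", "data": {
  "increments": [
    [[0,0,0.1,0],[0,0,0.2,0],[0,0,0.3,0],[0,0,0.38,0],[0,0,0.38,0]]
  ]
}}

```text
t: 27.35
tool_pos: [0.6317, 0.1373, 0.0206]
orientation: [3.122, 0.313, 0.014]
force: [0.7, -0.4, -0.4]
opening: 0.0564
```

Call:
{"op": "play_rows", "data": {
  "increments": [
    [[0,0,0,0],[0,0,0,0],[0,0,0,0],[0,0,0,0]]
  ],
  "jaw": 7
}}

```text
t: 27.75
tool_pos: [0.6317, 0.1373, 0.0207]
orientation: [3.122, 0.314, 0.014]
force: [0.3, 0.1, 0.2]
opening: 0.0698
```

Call:
{"op": "play_rows", "data": {
  "increments": [
    [[0,0,-0.5,0],[0,0,-2,0],[0,0,-5,0],[0,0,-8.5,0],[0,0,-12,0]]
  ]
}}

```text
t: 28.25
tool_pos: [0.6306, 0.1376, 0.1432]
orientation: [3.122, 0.313, 0.015]
force: [-0.2, 0.7, -0.2]
opening: 0.0701
```

```bash
python3 - <<'E'
from h import *
plan(.431,-.224,.15,-14)
im,d=read_camera('side'); cv2.imwrite('pics/zs22.png',cv2.resize(im[160:250,150:260],None,fx=6.5,fy=6.5,interpolation=cv2.INTER_CUBIC))
E
```

```text
t 28.25 pos [0.6306 0.1376 0.1432] yaw 11.5 zax [ 0.01  -0.002 -1.   ] open 0.0701 F [-0.2  0.7 -0.2] q6 -0.06
shift cm [-26.74  31.47  -0.79] turn 0.444 dist 41.3
```

View pics/zs22.png

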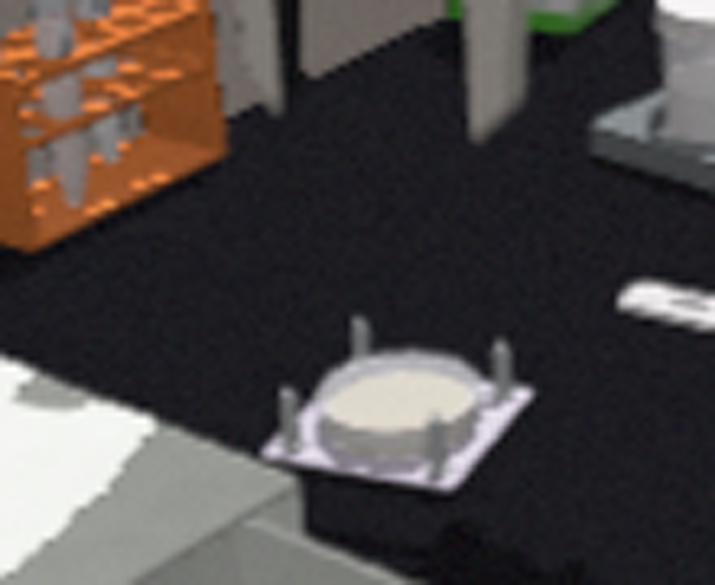

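Call:
{"op": "play_rows", "data": {
  "increments": [
    [[-1.2,1.5,-0.5,0.05],[-3.5,4.2,-1,0.1],[-6,7,-1,0.16],[-8.5,10,-1,0.22],[-11,13,-1,0.28]]
  ],
  "jaw": 5
}}

```text
t: 28.8
tool_pos: [0.5516, -0.0122, 0.1613]
orientation: [3.138, -0.128, 0.034]
force: [0.1, -1.3, -0.6]
opening: 0.05
```

```bash
python3 - <<'E'
from h import *
plan(.431,-.224,.15,-14.3)
E
```

```text
t 28.80 pos [ 0.5516 -0.0122  0.1613] yaw -4.7 zax [ 0.022 -0.001 -1.   ] open 0.0500 F [ 0.1 -1.3 -0.6] q6 -0.03
shift cm [-10.32  22.1    0.89] turn 0.168 dist 24.4
```

Call:
{"op": "play_rows", "data": {
  "increments": [
    [[-1.5,3.3,0,0.03],[-3.5,7.5,0,0.07],[-5.5,11.8,0,0.1],[-7.4,16,0,0.14],[-9,19.5,0,0.168]]
  ]
}}

```text
t: 29.3
tool_pos: [0.4451, -0.2011, 0.1607]
orientation: [-3.116, 0.394, -0.037]
force: [-0.2, 0.1, -0.4]
opening: 0.0503
```

```bash
python3 - <<'E'
from h import *
plan(.431,-.224,.08,-14.3)
E
```

```text
t 29.30 pos [ 0.4451 -0.2011  0.1607] yaw -14.4 zax [ 0.024 -0.003 -1.   ] open 0.0503 F [-0.2  0.1 -0.4] q6 -0.29
shift cm [-0.98  2.59  8.04] turn -0.002 dist 8.5
```

Call:
{"op": "play_rows", "data": {
  "increments": [
    [[-0.5,1.3,0.5,0],[-1,2.6,2,0],[-1,2.6,4.5,0],[-1,2.6,7,0],[-1,2.6,8,0]]
  ]
}}

```text
t: 29.8
tool_pos: [0.4294, -0.2228, 0.0776]
orientation: [-3.115, 0.393, -0.032]
force: [-0.8, 0.4, -0.2]
opening: 0.0501
```

```bash
python3 - <<'E'
from h import *
plan(.431,-.224,.014,-14.3)
im,d=read_camera('side'); cv2.imwrite('pics/zs23.png',cv2.resize(im[110:230,260:420],None,fx=4.8,fy=4.8,interpolation=cv2.INTER_CUBIC))
E
```

```text
t 29.80 pos [ 0.4294 -0.2228  0.0776] yaw -14.4 zax [ 0.021 -0.    -1.   ] open 0.0501 F [-0.8  0.4 -0.2] q6 -0.35
shift cm [0.06 0.11 6.36] turn -0.002 dist 6.4
```

View pics/zs23.png

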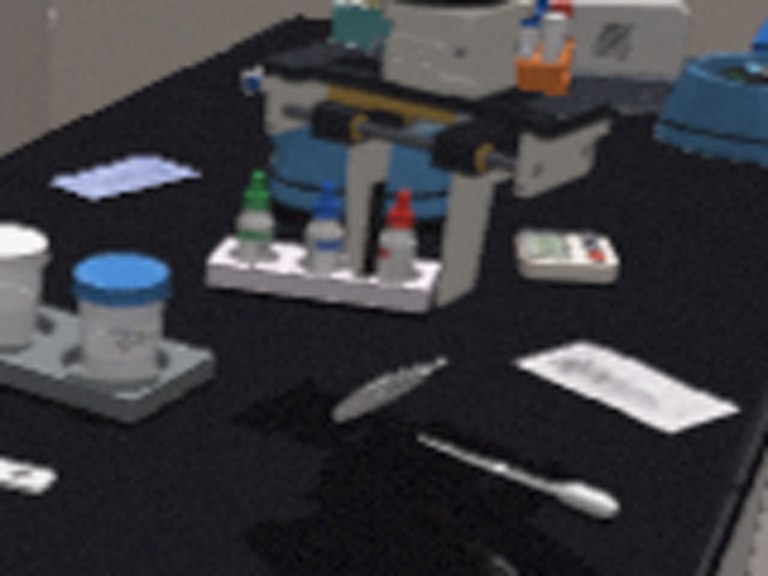

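Call:
{"op": "play_rows", "data": {
  "increments": [
    [[0.1,0.1,1.3,0],[0.1,0.1,3,0],[0.1,0.1,4.6,0],[0.1,0.1,5.7,0],[0.1,0.1,5.9,0]]
  ]
}}

```text
t: 30.35
tool_pos: [0.4304, -0.2231, 0.0168]
orientation: [-3.113, 0.392, -0.028]
force: [0.5, -0.3, 0.3]
opening: 0.0501
```

```bash
python3 - <<'E'
from h import *
plan(.431,-.224,.0135,-14.3)
im,d=read_camera('side'); cv2.imwrite('pics/zs24.png',cv2.resize(im[130:230,280:400],None,fx=6,fy=6,interpolation=cv2.INTER_CUBIC))
E
```

```text
t 30.35 pos [ 0.4304 -0.2231  0.0168] yaw -14.4 zax [ 0.018  0.001 -1.   ] open 0.0501 F [ 0.5 -0.3  0.3] q6 -0.35
shift cm [0.07 0.07 0.33] turn -0.001 dist 0.3
```

View pics/zs24.png

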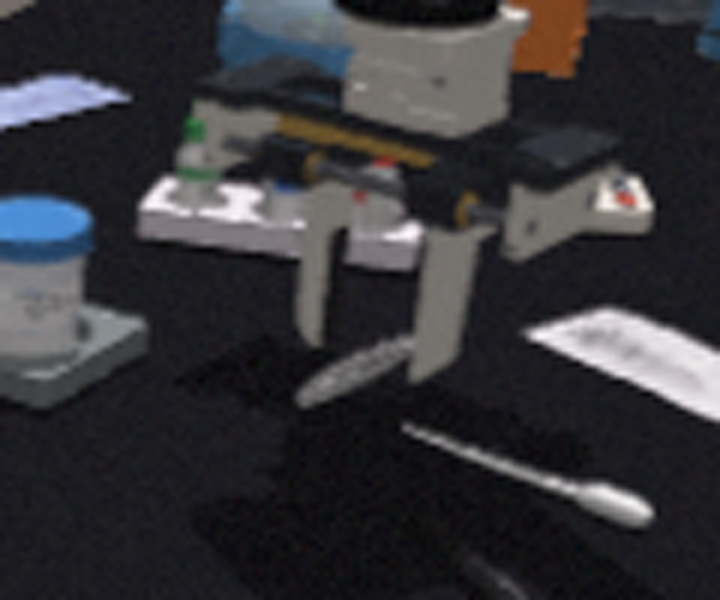

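Call:
{"op": "play_rows", "data": {
  "increments": [
    [[0.05,0.05,0.15,0],[0.05,0.05,0.3,0],[0.05,0.05,0.35,0],[0.05,0.05,0.35,0]]
  ]
}}

```text
t: 30.8
tool_pos: [0.4313, -0.2241, 0.0142]
orientation: [-3.114, 0.393, -0.03]
force: [-0.1, 0.1, 0.0]
opening: 0.0498
```

Call:
{"op": "play_rows", "data": {
  "increments": [
    [[0,0,0,0],[0,0,0,0],[0,0,0,0],[0,0,0,0],[0,0,0,0]]
  ],
  "jaw": 0,
  "squeeze": 15
}}

```text
t: 31.3
tool_pos: [0.4313, -0.2241, 0.0141]
orientation: [-3.114, 0.393, -0.03]
force: [0.4, -0.0, 0.4]
opening: 0.0147
```

Call:
{"op": "play_rows", "data": {
  "increments": [
    [[0,0,0,0],[0,0,0,0],[0,0,0,0]]
  ]
}}

```text
t: 31.6
tool_pos: [0.4313, -0.2241, 0.0141]
orientation: [-3.114, 0.392, -0.03]
force: [0.7, 0.6, 1.1]
opening: 0.0122
```

Call:
{"op": "play_rows", "data": {
  "increments": [
    [[0,0,-0.3,0],[0,0,-1.5,0],[0,0,-4,0],[0,0,-7,0],[0,0,-10,0]]
  ]
}}

```text
t: 32.1
tool_pos: [0.4292, -0.2241, 0.116]
orientation: [-3.114, 0.393, -0.03]
force: [1.3, 0.0, -0.5]
opening: 0.0122
```

```bash
python3 - <<'E'
from h import *
plan(.5255,.3555,.15,-4.1)
im,d=read_camera('side'); cv2.imwrite('pics/zs25.png',cv2.resize(im[100:220,280:400],None,fx=5,fy=5,interpolation=cv2.INTER_CUBIC))
E
```

```text
t 32.10 pos [ 0.4292 -0.2241  0.116 ] yaw -14.4 zax [ 0.019  0.    -1.   ] open 0.0122 F [ 1.3  0.  -0.5] q6 -0.35
shift cm [ -5.   -58.55  -3.19] turn -0.179 dist 58.8
```

View pics/zs25.png

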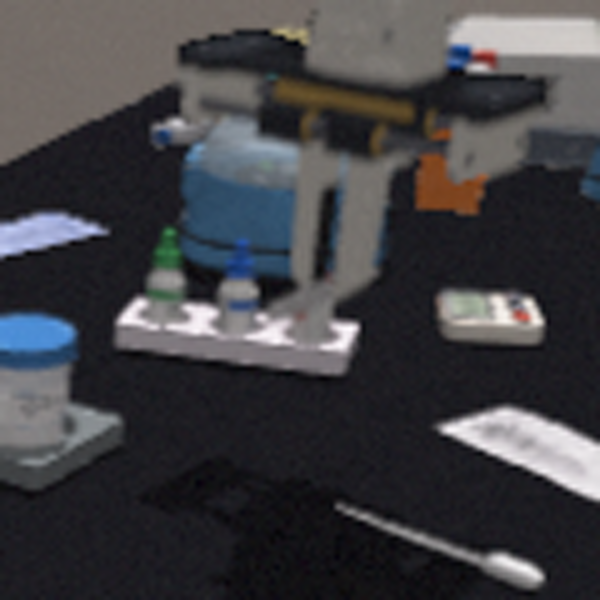

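Call:
{"op": "play_rows", "data": {
  "increments": [
    [[-0.2,-2,-1.5,-0.02],[-0.5,-6,-3,-0.04],[-0.9,-10,-3.2,-0.06],[-1.2,-14,-3.2,-0.08],[-1.5,-18,-3.2,-0.1]]
  ]
}}

```text
t: 32.65
tool_pos: [0.4617, -0.0463, 0.1553]
orientation: [3.13, -0.236, 0.044]
force: [0.8, 0.1, -0.1]
opening: 0.0117
```

Call:
{"op": "play_rows", "data": {
  "increments": [
    [[-0.4,-4,0,-0.02],[-0.8,-8,0,-0.04],[-1.2,-12,0,-0.06],[-1.6,-16,0,-0.08],[-2,-20,0,-0.08]]
  ]
}}

```text
t: 33.15
tool_pos: [0.4719, 0.1562, 0.1558]
orientation: [3.136, -0.109, 0.046]
force: [0.9, 0.1, 0.7]
opening: 0.0125
```

```bash
python3 - <<'E'
from h import *
plan(.5255,.3555,.15,-4.1)
E
```

```text
t 33.15 pos [0.4719 0.1562 0.1558] yaw -4.0 zax [ 0.029 -0.004 -1.   ] open 0.0125 F [0.9 0.1 0.7] q6 0.30
shift cm [  3.95 -20.25   0.66] turn 0.002 dist 20.6
```

Call:
{"op": "play_rows", "data": {
  "increments": [
    [[0.7,-3.5,0,0],[1.6,-8,0,0],[2.5,-12.5,0,0],[3.4,-17,0,0],[3.8,-19.5,0,0]]
  ]
}}

```text
t: 33.65
tool_pos: [0.5236, 0.3515, 0.1574]
orientation: [3.138, -0.106, 0.047]
force: [0.2, -0.5, 0.6]
opening: 0.0121
```

```bash
python3 - <<'E'
from h import *
im,d=read_camera('side'); cv2.imwrite('pics/side5.png',im); cv2.imwrite('pics/zs26.png',cv2.resize(im[100:384,50:330],None,fx=2.4,fy=2.1,interpolation=cv2.INTER_CUBIC))
im,d=read_camera('top'); cv2.imwrite('pics/zt5.png',cv2.resize(im[130:270,110:250],None,fx=4,fy=4,interpolation=cv2.INTER_CUBIC))
plan(.5255,.3555,.09,-4.1)
E
```

```text
t 33.75 pos [0.5233 0.3513 0.1571] yaw -3.8 zax [ 0.03  -0.003 -1.   ] open 0.0124 F [-0.5 -0.5  0. ] q6 0.59
shift cm [-0.01 -0.44  6.71] turn 0.005 dist 6.7
```

View pics/zs26.png

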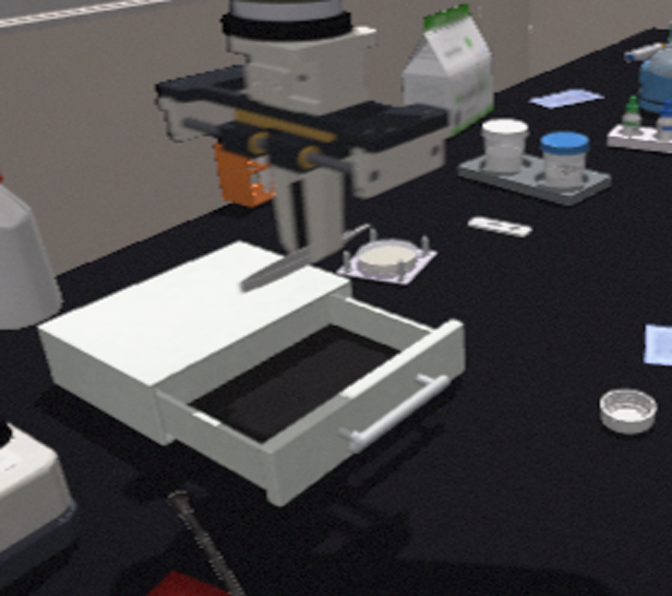

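View pics/zt5.png

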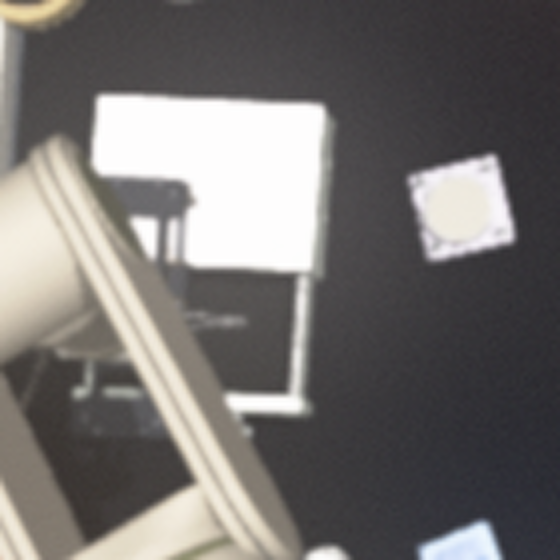

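Call:
{"op": "play_rows", "data": {
  "increments": [
    [[0,-0.4,1,0],[0,-0.4,2.8,0],[0,-0.4,5,0],[0,-0.4,7.2,0],[0,-0.4,8,0]]
  ]
}}

```text
t: 34.25
tool_pos: [0.5242, 0.3529, 0.074]
orientation: [3.135, -0.106, 0.04]
force: [0.3, -1.1, -0.2]
opening: 0.0125
```

```bash
python3 - <<'E'
from h import *
plan(.5255,.3555,.03,-4.1)
im,d=read_camera('side'); cv2.imwrite('pics/zs27.png',cv2.resize(im[150:350,50:290],None,fx=3,fy=2.9,interpolation=cv2.INTER_CUBIC))
E
```

```text
t 34.25 pos [0.5242 0.3529 0.074 ] yaw -3.9 zax [ 0.026 -0.005 -1.   ] open 0.0125 F [ 0.3 -1.1 -0.2] q6 0.59
shift cm [-0.   -0.28  4.4 ] turn 0.004 dist 4.4
```

View pics/zs27.png

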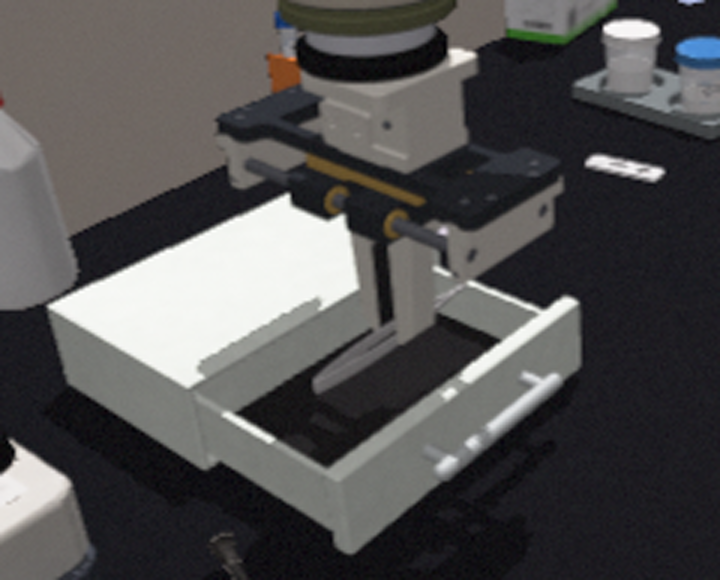

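Call:
{"op": "play_rows", "data": {
  "increments": [
    [[0,-0.25,1,0],[0,-0.25,2.2,0],[0,-0.25,3.4,0],[0,-0.25,4.1,0],[0,-0.25,4.2,0]]
  ]
}}

```text
t: 34.8
tool_pos: [0.5246, 0.3548, 0.0302]
orientation: [3.134, -0.106, 0.037]
force: [-0.2, -0.7, -0.1]
opening: 0.0123
```

```bash
python3 - <<'E'
from h import *
plan(.5255,.3555,.0267,-4.1)
im,d=read_camera('side'); cv2.imwrite('pics/zs28.png',cv2.resize(im[150:350,50:290],None,fx=3,fy=2.9,interpolation=cv2.INTER_CUBIC))
E
```

```text
t 34.80 pos [0.5246 0.3548 0.0302] yaw -3.9 zax [ 0.023 -0.007 -1.   ] open 0.0123 F [-0.2 -0.7 -0.1] q6 0.60
shift cm [ 0.08 -0.08  0.35] turn 0.004 dist 0.4
```

View pics/zs28.png

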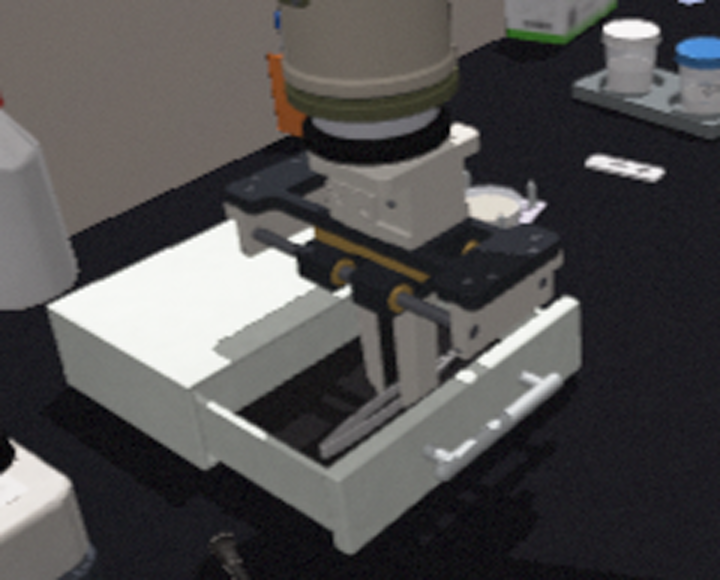

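Clear of the front and the roof. I'll lower the last 3 mm, open, and lift away.

Call:
{"op": "play_rows", "data": {
  "increments": [
    [[0.05,0,0.1,0],[0.05,0,0.2,0],[0.05,0,0.3,0],[0.05,0,0.33,0],[0.05,0,0.33,0]]
  ]
}}

```text
t: 35.35
tool_pos: [0.5255, 0.355, 0.0276]
orientation: [3.134, -0.106, 0.038]
force: [0.7, -0.1, -0.2]
opening: 0.0121
```

Call:
{"op": "play_rows", "data": {
  "increments": [
    [[0,0,0,0],[0,0,0,0],[0,0,0,0],[0,0,0,0]]
  ],
  "jaw": 3
}}

```text
t: 35.75
tool_pos: [0.5256, 0.355, 0.0277]
orientation: [3.134, -0.106, 0.039]
force: [0.4, 0.0, -0.1]
opening: 0.0299
```

Call:
{"op": "play_rows", "data": {
  "increments": [
    [[0,0,-0.5,0],[0,0,-2,0],[0,0,-5,0],[0,0,-8.5,0],[0,0,-12,0]]
  ]
}}

```text
t: 36.25
tool_pos: [0.5226, 0.3557, 0.1502]
orientation: [3.135, -0.106, 0.039]
force: [0.9, -0.4, 0.0]
opening: 0.0299
```

```bash
python3 - <<'E'
from h import *
plan(.38,.366,.15,86)
im,d=read_camera('side'); cv2.imwrite('pics/zs29.png',cv2.resize(im[150:350,50:290],None,fx=3,fy=2.9,interpolation=cv2.INTER_CUBIC))
E
```

```text
t 36.25 pos [0.5226 0.3557 0.1502] yaw -3.9 zax [ 0.025 -0.006 -1.   ] open 0.0299 F [ 0.9 -0.4  0. ] q6 0.60
shift cm [-14.29  -0.06  -0.34] turn -1.568 dist 14.3
```

View pics/zs29.png

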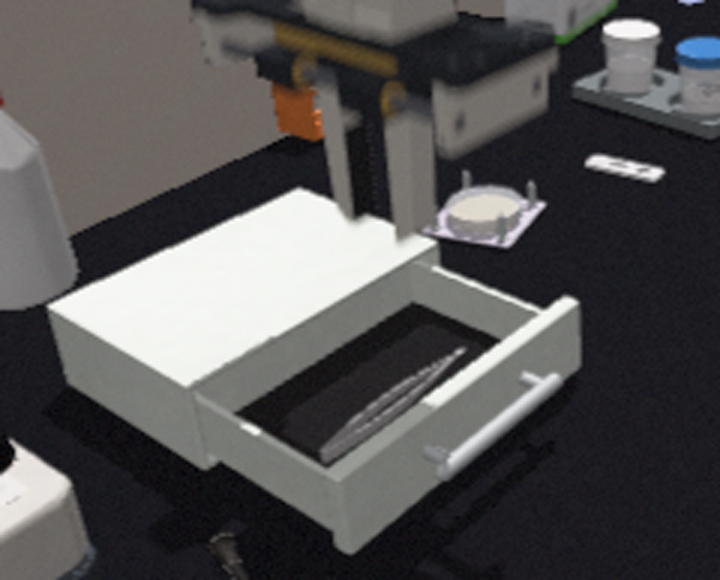

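Call:
{"op": "play_rows", "data": {
  "increments": [
    [[-2,0,0,0],[-5,0,0,0],[-8.5,0,0,0],[-12,0,0,0],[-14.3,0,0,0]]
  ],
  "jaw": 0
}}

```text
t: 36.8
tool_pos: [0.3812, 0.3676, 0.1545]
orientation: [-3.138, 0.105, -0.053]
force: [-0.7, 0.0, -0.4]
opening: 0.0003
```

```bash
python3 - <<'E'
from h import *
plan(.385,.3655,.036,-4.1)
im,d=read_camera('side'); cv2.imwrite('pics/zs30.png',cv2.resize(im[150:350,50:330],None,fx=2.7,fy=2.9,interpolation=cv2.INTER_CUBIC))
E
```

```text
t 36.80 pos [0.3812 0.3676 0.1545] yaw -3.8 zax [ 0.034  0.    -0.999] open 0.0003 F [-0.7  0.  -0.4] q6 0.76
shift cm [-1.000e-02  2.100e-01  1.185e+01] turn 0.005 dist 11.9
```

View pics/zs30.png

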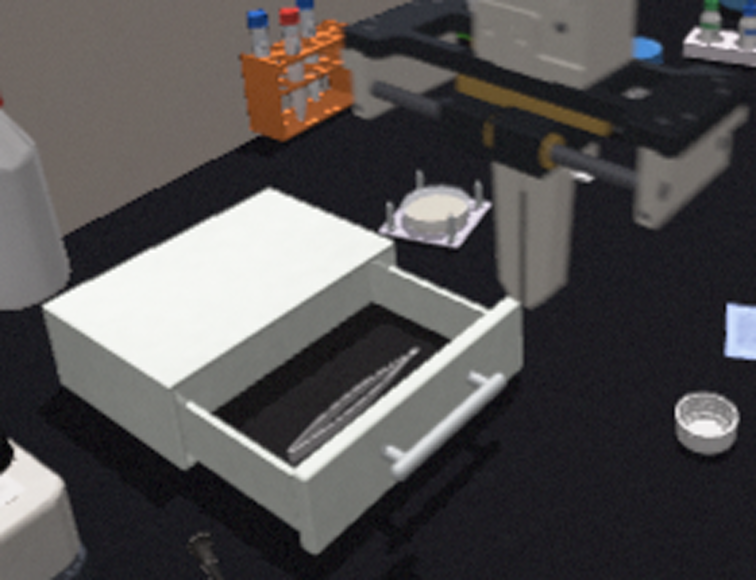

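Call:
{"op": "play_rows", "data": {
  "increments": [
    [[0,0.1,1.5,0],[0,0.2,4,0],[0,0.2,7,0],[0,0.2,10,0],[0,0.2,11.5,0]]
  ]
}}

```text
t: 37.35
tool_pos: [0.3816, 0.3644, 0.036]
orientation: [3.138, -0.104, 0.046]
force: [-0.7, -0.6, -0.6]
opening: 0.0007
```

```bash
python3 - <<'E'
from h import *
plan(.42,.363,.036,-4.1)
plan(.53,.355,.036,-4.1)
im,d=read_camera('side'); cv2.imwrite('pics/zs31.png',cv2.resize(im[150:350,50:330],None,fx=2.7,fy=2.9,interpolation=cv2.INTER_CUBIC))
E
```

```text
t 37.35 pos [0.3816 0.3644 0.036 ] yaw -3.8 zax [ 0.029 -0.002 -1.   ] open 0.0007 F [-0.7 -0.6 -0.6] q6 0.76
shift cm [ 3.84 -0.11  0.11] turn 0.005 dist 3.8
t 37.35 pos [0.3816 0.3644 0.036 ] yaw -3.8 zax [ 0.029 -0.002 -1.   ] open 0.0007 F [-0.7 -0.6 -0.6] q6 0.76
shift cm [14.87 -0.04  0.44] turn 0.005 dist 14.9
```

View pics/zs31.png

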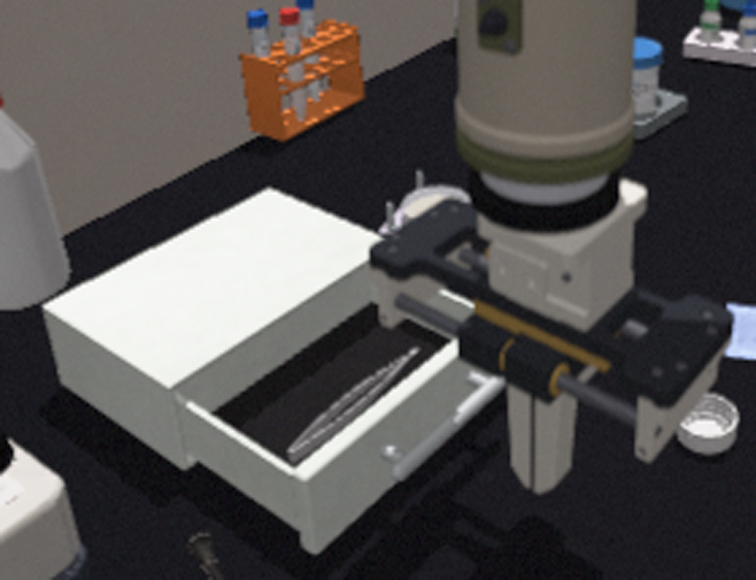

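Call:
{"op": "play_rows", "data": {
  "increments": [
    [[0.8,0,0,0],[1.8,0,0,0],[2.8,0,0.1,0],[3.5,0,0.1,0],[4,0,0.1,0]]
  ]
}}

```text
t: 37.9
tool_pos: [0.4223, 0.3614, 0.0356]
orientation: [3.138, -0.105, 0.046]
force: [-0.2, 0.6, 0.6]
opening: 0.0004
```

Call:
{"op": "play_rows", "data": {
  "increments": [
    [[0.5,0,0,0],[1,0,0,0],[1.6,0,0,0],[2.2,0,0.1,0],[2.8,0,0.1,0]]
  ]
}}

```text
t: 38.4
tool_pos: [0.4506, 0.3596, 0.0353]
orientation: [3.138, -0.105, 0.045]
force: [-1.0, 0.6, -1.0]
opening: 0.0004
```

```bash
python3 - <<'E'
from h import *
plan(.53,.355,.036,-4.1)
im,d=read_camera('side'); cv2.imwrite('pics/zs32.png',cv2.resize(im[150:350,50:330],None,fx=2.7,fy=2.9,interpolation=cv2.INTER_CUBIC))
E
```

```text
t 38.40 pos [0.4506 0.3596 0.0353] yaw -3.8 zax [ 0.029 -0.003 -1.   ] open 0.0004 F [-1.   0.6 -1. ] q6 0.67
shift cm [ 7.95 -0.07  0.16] turn 0.005 dist 8.0
```

View pics/zs32.png

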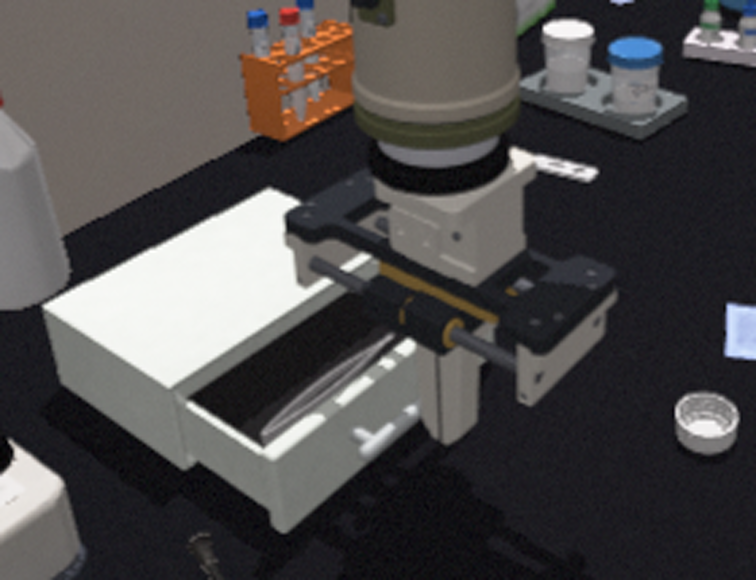

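Call:
{"op": "play_rows", "data": {
  "increments": [
    [[0.5,0,0,0],[1.1,0,0,0],[1.7,0,0,0],[2.3,0,0,0],[2.9,0,0.1,0]]
  ]
}}

```text
t: 38.95
tool_pos: [0.4812, 0.3576, 0.0356]
orientation: [3.138, -0.106, 0.047]
force: [-1.0, 0.9, 0.7]
opening: 0.001
```

Call:
{"op": "play_rows", "data": {
  "increments": [
    [[0.5,0,0,0],[1.1,0,0,0],[1.7,0,0,0],[2.3,0,0,0],[2.8,0,0.1,0]]
  ]
}}

```text
t: 39.45
tool_pos: [0.51, 0.3557, 0.0358]
orientation: [3.138, -0.106, 0.048]
force: [-1.9, -0.1, 0.9]
opening: 0.0006
```

```bash
python3 - <<'E'
from h import *
plan(.53,.355,.036,-4.1)
im,d=read_camera('side'); cv2.imwrite('pics/zs33.png',cv2.resize(im[150:350,50:330],None,fx=2.7,fy=2.9,interpolation=cv2.INTER_CUBIC))
E
```

```text
t 39.45 pos [0.51   0.3557 0.0358] yaw -3.9 zax [ 0.031 -0.002 -1.   ] open 0.0006 F [-1.9 -0.1  0.9] q6 0.61
shift cm [ 2.   -0.07  0.04] turn 0.004 dist 2.0
```

View pics/zs33.png

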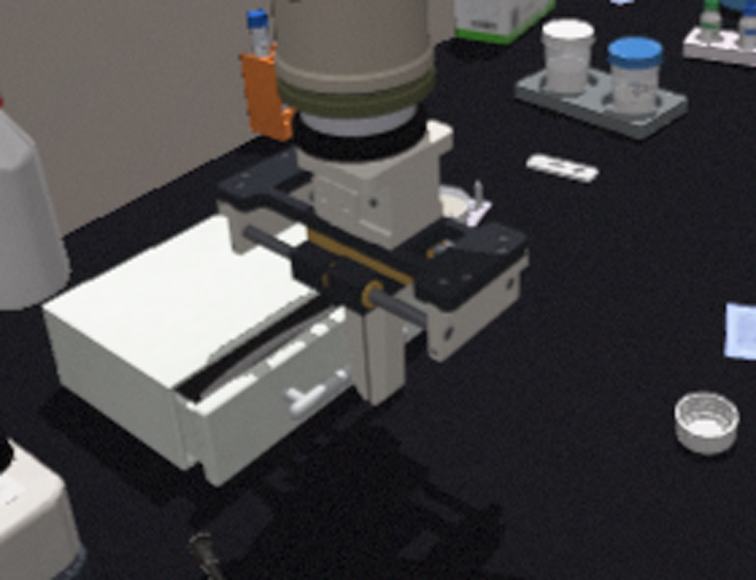

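Call:
{"op": "play_rows", "data": {
  "increments": [
    [[0.4,0,0,0],[0.8,0,0,0],[1.1,0,0,0],[1.3,0,0,0],[1.5,0,0,0]]
  ]
}}

```text
t: 40.0
tool_pos: [0.5257, 0.3545, 0.0361]
orientation: [3.138, -0.106, 0.049]
force: [-1.5, 0.7, -1.1]
opening: 0.0002
```

Call:
{"op": "play_rows", "data": {
  "increments": [
    [[0.1,0,0,0],[0.2,0,0,0],[0.3,0,0,0],[0.4,0,0,0],[0.5,0,0,0]]
  ]
}}

```text
t: 40.5
tool_pos: [0.5307, 0.3542, 0.0363]
orientation: [3.138, -0.106, 0.049]
force: [-1.9, -0.4, -1.0]
opening: 0.0005
```

```bash
python3 - <<'E'
from h import *
plan(.535,.355,.036,-4.1)
im,d=read_camera('side'); cv2.imwrite('pics/zs34.png',cv2.resize(im[150:350,50:330],None,fx=2.7,fy=2.9,interpolation=cv2.INTER_CUBIC))
E
```

```text
t 40.50 pos [0.5307 0.3542 0.0363] yaw -3.9 zax [ 0.031 -0.002 -1.   ] open 0.0005 F [-1.9 -0.4 -1. ] q6 0.59
shift cm [ 0.43 -0.11  0.04] turn 0.004 dist 0.4
```

View pics/zs34.png

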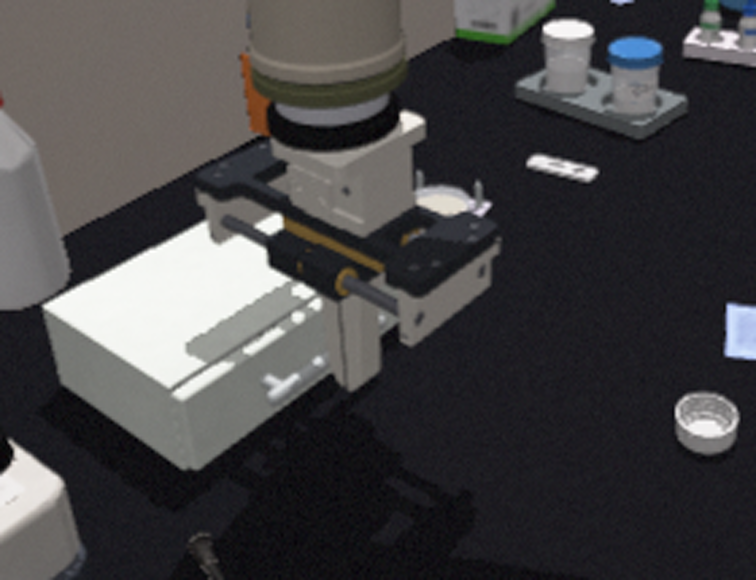

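Nearly shut. I'll creep in small steps until the force rises.

Call:
{"op": "play_rows", "data": {
  "increments": [
    [[0.05,0,0,0],[0.1,0,0,0],[0.15,0,0,0],[0.2,0,0,0],[0.2,0,0,0]]
  ]
}}

```text
t: 41.05
tool_pos: [0.531, 0.3542, 0.0362]
orientation: [3.138, -0.106, 0.044]
force: [-10.2, -1.0, 5.4]
opening: 0.0005
```

Call:
{"op": "play_rows", "data": {
  "increments": [
    [[0.05,0,0,0],[0.1,0,0,0],[0.15,0,0,0],[0.2,0,0,0],[0.2,0,0,0]]
  ]
}}

```text
t: 41.55
tool_pos: [0.531, 0.3542, 0.0362]
orientation: [3.137, -0.105, 0.038]
force: [-13.1, -1.1, 7.5]
opening: 0.0002
```

Call:
{"op": "play_rows", "data": {
  "increments": [
    [[-0.5,0,0,0],[-1.5,0,0,0],[-3,0,0,0],[-5,0,0,0],[-7,0,0,0]]
  ]
}}

```text
t: 42.05
tool_pos: [0.4606, 0.3589, 0.0346]
orientation: [3.138, -0.105, 0.039]
force: [1.1, 0.3, 0.5]
opening: 0.0005
```

Call:
{"op": "play_rows", "data": {
  "increments": [
    [[-0.5,0,-1.5,0],[-1,0,-4,0],[-2,0,-7.5,0],[-4,0,-11,0],[-6,0,-14,0]]
  ]
}}

```text
t: 42.55
tool_pos: [0.397, 0.3635, 0.1751]
orientation: [3.139, -0.106, 0.042]
force: [1.3, 0.2, 0.4]
opening: 0.0003
```

Call:
{"op": "play_rows", "data": {
  "increments": [
    [[0,2,0,0],[0,5,0,0],[0,9,0,0],[0,13,0,0],[0,16,0,0]]
  ]
}}

```text
t: 43.05
tool_pos: [0.3858, 0.2022, 0.175]
orientation: [3.139, -0.106, 0.045]
force: [0.8, 0.1, 0.7]
opening: 0.0001
```

```bash
python3 - <<'E'
from h import *
im,d=read_camera('side'); cv2.imwrite('pics/side9.png',cv2.resize(im,None,fx=1.5,fy=1.5,interpolation=cv2.INTER_CUBIC))
im,d=read_camera('top'); cv2.imwrite('pics/top9.png',im); cv2.imwrite('pics/zt9.png',cv2.resize(im[130:260,110:400],None,fx=2.7,fy=2.7,interpolation=cv2.INTER_CUBIC))
print(read_state()['tool_pos'],read_state()['t'])
E
```

```text
[0.38608847 0.20122533 0.17502615] 43.15
```

View pics/side9.png

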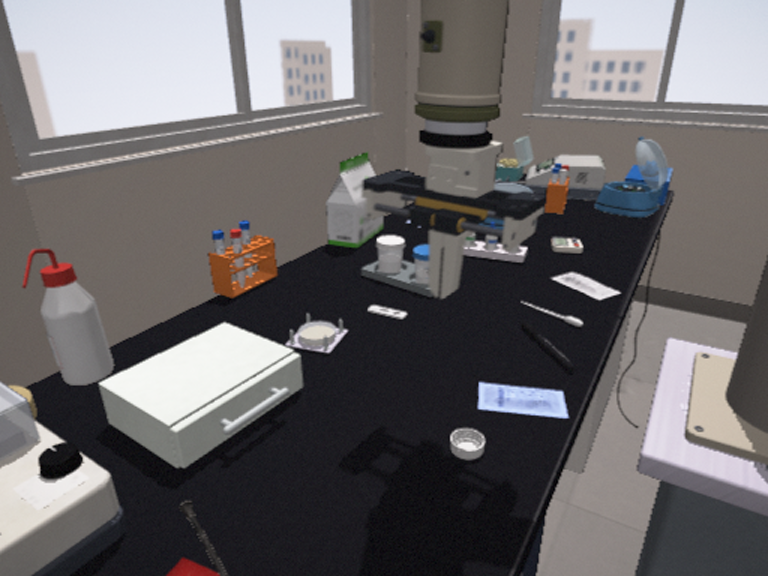

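View pics/zt9.png

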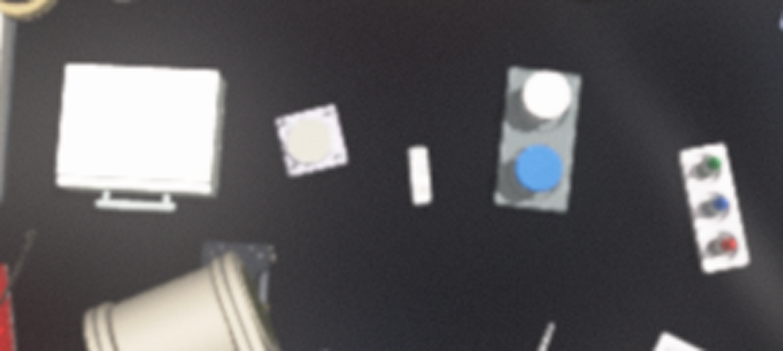

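Call:
{"op": "play_rows", "data": {
  "increments": [
    [[0,0,0,0],[0,0,0,0],[0,0,0,0],[0,0,0,0],[0,0,0,0]]
  ]
}}

```text
t: 43.65
tool_pos: [0.386, 0.2017, 0.1749]
orientation: [3.138, -0.109, 0.044]
force: [0.4, -0.8, 0.0]
opening: 0.0003
```

```bash
python3 -c "
from plant import *
print(close_job())"
```

```text
the job is handed in; nothing more can be done
None
```

The job is done and was handed in at about 44 s of the 144 s allowed. In the order asked:
- **Cups:** both stand upright in the tray, white lid in the far well and blue lid in the near one.
- **Bottle:** the red-capped dropper bottle is in the rack's empty well.
- **Dish:** it lies flat between the four posts of its stand.
- **Tweezers:** they went lengthwise into the drawer. The last picture before I pushed it shut showed them lying there.
- **Drawer:** I pushed it by the handle until it stopped. The push force rose to about 13 N with no further travel.

The final top and side pictures show the cups, bottle and dish upright in place and the drawer closed. The gripper is clear of everything.

Two things were slightly off during the work, without visible effect:
- **Camera disagreement:** the two views differed by several mm at some points, up to about 17 mm at the bottle rack. I weighed them together and checked the fits in pictures.
- **Tool tilt:** the tool drifted to a tilt of about 2° by the end.

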